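# Sort desiccant canisters on a pan balance and case the dry ones

### The arm

A 6-joint arm with a two-finger parallel gripper is mounted at the origin on the work surface. World frame = base frame: x ahead of the robot, y to its left, z up, the work surface at z = 0. Lengths are in m, angles in rad, forces in N, time in s.
With the tool pointing down it reaches from about 0.325 to 0.875 m from the base axis. Payload 4.4 kg.
Tool frame: the origin (TCP) lies at the very end of the fingers, on their centre line; the grasp point (between the pads) lies 19 mm behind it; z points along the fingers, y is the line along which they close (so a half turn about z gives the same grasp; the last joint's range is limited). The gripper opens to 85 mm and grips with 20 to 120 N. Pads are 22 mm wide; open, the fingers measure 114 mm over their backs; the gripper's body (76 mm by 85 mm) begins 54 mm behind the grasp point. The pads swing forward as they close: fully open they stand 13 mm farther back than shut.
Start: joints at [-1.411, 0.207, 1.542, -0, 1.393, -0.15], TCP at [0.175, -0.548, 0.197] pointing down, gripper open.
Joint ranges: [-2.73, 2.73], [-0.86, 2.22], [0.23, 2.46], [-1.11, 4.25], [0.08, 2.63], [-2.82, 2.82]. Speed limits (rad/s): [2.79, 2.79, 3.14, 3.14, 3.14, 3.14].

### API

Orientations are given as a unit quaternion [w, x, y, z].
In Python, from workcell import r, viewer, finish_job gives the robot as it stands.
- The arm moves only by the shell command python3 -m inch 'ROWS' [FORCE]. ROWS is a JSON object of lists of equal length, an entry for each row: "delta_rot": the turn, a rotation vector about the tool's x, y, z in degrees, a list of three; "slide": the shift along the tool's x, y, z in mm, a list of three; "gripper": the closure, from 0 (fully open) to 1 (shut). A call has 1 to 12 rows; each row is the pose to reach, as a shift and turn from the pose commanded when the call began, along the tool's axes at that moment; what a row does not reach only later rows make up. A row lasts 1/10 s, in which the tool goes at most 50 mm and 8.59 degrees, less where a joint would pass 70% of its speed; a pose out of reach is approached as far as the arm can. A call with a gripper value outside its range is refused whole. The fingers move at their own pace and stop on an object; FORCE is the grip in N (left out, the last holds). Time passes only in rows, so rows that repeat a pose let the fingers close. It gives the time, the measured TCP pose, the force, the opening and the grip force at its end, in the units of the state.
- r.get_obs(): the state, without advancing time (a new reading comes with each control period).
- viewer.capture(name): name is "scene" or "top" or "wrist"; returns (picture, depth): 420x560x3 uint8, blue, green, red; 420x560 float32, m along the optical axis (not along the pixel's ray), 0 where there is no reading.
- viewer.get_calibration(name): a dict with "mtx" (3x3 intrinsics, pixels), "dist_coeffs" ([k1, k2, p1, p2, k3] as OpenCV has them; the pictures are not rectified), "rvec" (rotation vector, rad) and "tvec" (3), from world to camera coordinates, as OpenCV has them; the wrist camera has in their place "mount" (4x4, takes a point from camera to tool coordinates, whose origin is the TCP and whose axes are the flange's). Camera axes: x right, y down, z forward; pixel columns grow to the right and rows downward; lengths in m; the calibration is good to about 2 mm. A picture is of the moment at which its call begins: read the wrist's pose just before it. get_calibration takes no time and is no camera call.
- finish_job(): hands the job in; it is judged then, once.
The state is a dict: "time": time; "joint_positions": joint angles; "joint_velocities": joint speeds; "tau": joint torques, N m; "position": TCP position; "tool_rot": TCP orientation; "contact_force": force on the tool from outside, world axes, zero at the start; "torque": the same for the moment, N m; "finger_gap": finger opening in m; "gripper_force": force on a finger pad.
Only numpy, scipy, OpenCV 4.12 (cv2) and the standard library are available. Lean on these libraries where they do the work, as an engineer would, in place of code of your own. Each camera call takes 0.05 s, during which the arm holds its last target. There are 200 camera calls.

### The job

Sort the desiccant canisters with the two-pan balance: swing the hasp off the catch and lift the storage case's lid, set the brass reference weight on the balance's left pan (it stays there), then set each canister in turn on the right pan, let go and see which way the beam tips once it has settled. Canisters lighter than the weight are dry and go inside the case; heavier ones are damp and go in the steel oven tray (one that balances level may go in either), each on the floor of its container and none on top of another. When all are sorted, shut the lid and swing the hasp back over its catch, and leave the vial, the clamp boss, the beaker and the flask where they stand.

Things in the scene. Friction and masses are not known exactly. Their poses are not given: they have to be found in the camera images.
- canister_1: One of up to four desiccant canisters that look alike: a square aluminium can with a perforated top, 36 x 36 mm and 60 mm tall, standing on the bench; its mass (70 to 130 g) differs from start to start and cannot be seen. Origin: centre of its underside, z up along the can, x and y square to its sides. Absent (None) in some starts
- canister_2: One of up to four desiccant canisters that look alike: a square aluminium can with a perforated top, 36 x 36 mm and 60 mm tall, standing on the bench; its mass (70 to 130 g) differs from start to start and cannot be seen. Origin: centre of its underside, z up along the can, x and y square to its sides. Absent (None) in some starts
- canister_3: One of up to four desiccant canisters that look alike: a square aluminium can with a perforated top, 36 x 36 mm and 60 mm tall, standing on the bench; its mass (70 to 130 g) differs from start to start and cannot be seen. Origin: centre of its underside, z up along the can, x and y square to its sides. Absent (None) in some starts
- canister_4: One of up to four desiccant canisters that look alike: a square aluminium can with a perforated top, 36 x 36 mm and 60 mm tall, standing on the bench; its mass (70 to 130 g) differs from start to start and cannot be seen. Origin: centre of its underside, z up along the can, x and y square to its sides. Absent (None) in some starts
- weight: Brass 100 g reference weight: round body of 26 mm diameter up to 21 mm height, then a thin neck and a knob of 18 mm diameter, 36 mm tall in all. Origin: centre of its underside
- balance: Grey mechanical two-pan balance, base 120 x 240 mm, fixed to the bench. Origin: on the bench under its middle; the beam lies along its y axis: left pan at +y, right pan at -y (left and right as the robot sees them). Between the pans a white scale plate with a red pointer stands 122 mm high
- beam (a joint): Tilt of the balance beam in rad: 0 level, positive when the right pan is down (right side heavier), negative when the left pan is down; stops at -0.14 and 0.14. About 0.01 rad for each gram of difference up to the stops; it settles within about 1.5 s of letting go and rests level when empty
- pan_left: The left pan. Origin: centre of the left pan's floor, a steel dish of 100 mm inner diameter with a rim 7 mm high; the floor is 80 mm above the bench when level, 14 mm more or less at the stops. The pans stay horizontal
- pan_right: The right pan, the same dish. Origin: centre of its floor
- case: Aluminium storage case with black corners, 150 mm deep (x) by 210 mm wide (y), 80 mm high without its 12 mm lid, walls and floor 5 mm, inside 140 (x) by 200 (y) by 75 mm deep; fixed. Origin: centre of its underside; -x is its front, with the hasp, +x its rear, with the lid's hinge. It and the oven tray may be on either side of the balance
- lid (a joint): Angle of the case's lid in rad: 0 shut, 1.57 upright, at most 1.85. Its hinge is stiff: the lid stays where it is left, and takes about 3 to 5 N at the handle
- lid_handle (a point): Middle of the lid's handle: a round bar of 10 mm diameter and 80 mm length along the case's y, 35 mm above the lid on a post at either end, 30 mm behind the lid's front edge and 120 mm in front of the hinge, so that it comes to lie behind the lid when the lid is raised
- lid_hinge (a point): Middle of the lid's hinge axis, along the case's y at the top of its rear wall
- hasp (a joint): Angle of the hasp in rad: 0 upright against the case's front with its slot over the lid's catch, growing as its top is swung out to the front, at most 1.1; past 0.4 the catch is free. It stays where it is left and takes about 1 N at its grip; while over the catch it holds the lid down, but for 6 mm of play
- hasp_grip (a point): Middle of the hasp's grip: a round bar of 10 mm diameter and 40 mm length along the case's y at the top end of the hasp, 80 mm from the hasp's pin; its middle is 32 mm above the shut lid's top when the hasp is over the catch
- hasp_hinge (a point): Middle of the hasp's hinge pin, along the case's y, on the case's front 45 mm above the bench and 60 mm to the case's +y side of its middle
- oven_tray: Open stainless oven tray, 150 mm (x) by 210 mm (y), walls 28 mm high, walls and floor 4 mm thick; fixed. Origin: centre of its underside
- vial: Small amber glass vial, 28 mm across and 46 mm tall, among the canisters; leave it alone
- bosshead: Small dark clamp boss with a blue thumbscrew, about 50 x 24 x 24 mm, among the canisters; leave it alone
- beaker: Glass beaker, 72 mm across and 90 mm tall, between the balance and the case or tray; leave it alone
- flask: Conical glass flask, 84 mm across at the foot and 120 mm tall, on the other side of the balance; leave it alone
Things that resemble listed ones, but are neither listed nor needed, are in the scene too. Leave any red look-alike of the canister_2 alone.

How it is judged:
On the way, in this order (a step that is already met when the one before it is completed fails the run):
1. the reference weight stands on the left pan, let go (horizontal distance between weight and pan_left below 0.045 m and contact force between weight and pan_left above 0.5 N and contact force between the fingers and weight below 0.1 N), for 0.3 s.
2. a canister rests on the right pan, let go, against the reference weight, with the beam settled (all of step 1 and ((horizontal distance between canister_1 and pan_right below 0.05 m and contact force between canister_1 and pan_right above 0.4 N and contact force between the fingers and canister_1 below 0.1 N) or (horizontal distance between canister_2 and pan_right below 0.05 m and contact force between canister_2 and pan_right above 0.4 N and contact force between the fingers and canister_2 below 0.1 N) or (horizontal distance between canister_3 and pan_right below 0.05 m and contact force between canister_3 and pan_right above 0.4 N and contact force between the fingers and canister_3 below 0.1 N) or (horizontal distance between canister_4 and pan_right below 0.05 m and contact force between canister_4 and pan_right above 0.4 N and contact force between the fingers and canister_4 below 0.1 N)) and velocity of joint beam between -0.05 and 0.05 rad/s), for 0.4 s.
3. with the lid open, every canister lies in its right place: lighter than the weight in the case, heavier in the oven tray (((x of canister_1 in the frame of case between -0.072 and 0.072 m and y of canister_1 in the frame of case between -0.102 and 0.102 m and z of canister_1 in the frame of case between -0.01 and 0.05 m and contact force between canister_1 and case between 0.4 and 1.03 N) or (x of canister_1 in the frame of oven_tray between -0.073 and 0.073 m and y of canister_1 in the frame of oven_tray between -0.103 and 0.103 m and z of canister_1 in the frame of oven_tray between -0.01 and 0.05 m and contact force between canister_1 and oven_tray above 0.932 N)) and ((x of canister_2 in the frame of case between -0.072 and 0.072 m and y of canister_2 in the frame of case between -0.102 and 0.102 m and z of canister_2 in the frame of case between -0.01 and 0.05 m and contact force between canister_2 and case between 0.4 and 1.03 N) or (x of canister_2 in the frame of oven_tray between -0.073 and 0.073 m and y of canister_2 in the frame of oven_tray between -0.103 and 0.103 m and z of canister_2 in the frame of oven_tray between -0.01 and 0.05 m and contact force between canister_2 and oven_tray above 0.932 N)) and ((x of canister_3 in the frame of case between -0.072 and 0.072 m and y of canister_3 in the frame of case between -0.102 and 0.102 m and z of canister_3 in the frame of case between -0.01 and 0.05 m and contact force between canister_3 and case between 0.4 and 1.03 N) or (x of canister_3 in the frame of oven_tray between -0.073 and 0.073 m and y of canister_3 in the frame of oven_tray between -0.103 and 0.103 m and z of canister_3 in the frame of oven_tray between -0.01 and 0.05 m and contact force between canister_3 and oven_tray above 0.932 N)) and ((x of canister_4 in the frame of case between -0.072 and 0.072 m and y of canister_4 in the frame of case between -0.102 and 0.102 m and z of canister_4 in the frame of case between -0.01 and 0.05 m and contact force between canister_4 and case between 0.4 and 1.03 N) or (x of canister_4 in the frame of oven_tray between -0.073 and 0.073 m and y of canister_4 in the frame of oven_tray between -0.103 and 0.103 m and z of canister_4 in the frame of oven_tray between -0.01 and 0.05 m and contact force between canister_4 and oven_tray above 0.932 N)) and value of joint lid above 1 rad), for 0.2 s.
At the end, for the whole second after the job is handed in: Every canister present is at rest on the floor of the case (mass under 105 g) or of the oven tray (mass over 95 g), none on another; the reference weight stands on the left pan; the lid is shut (under 0.04 rad) and the hasp is over the catch (under 0.10 rad) (all of step 1 and ((x of canister_1 in the frame of case between -0.072 and 0.072 m and y of canister_1 in the frame of case between -0.102 and 0.102 m and z of canister_1 in the frame of case between -0.01 and 0.05 m and contact force between canister_1 and case between 0.4 and 1.03 N) or (x of canister_1 in the frame of oven_tray between -0.073 and 0.073 m and y of canister_1 in the frame of oven_tray between -0.103 and 0.103 m and z of canister_1 in the frame of oven_tray between -0.01 and 0.05 m and contact force between canister_1 and oven_tray above 0.932 N)) and ((x of canister_2 in the frame of case between -0.072 and 0.072 m and y of canister_2 in the frame of case between -0.102 and 0.102 m and z of canister_2 in the frame of case between -0.01 and 0.05 m and contact force between canister_2 and case between 0.4 and 1.03 N) or (x of canister_2 in the frame of oven_tray between -0.073 and 0.073 m and y of canister_2 in the frame of oven_tray between -0.103 and 0.103 m and z of canister_2 in the frame of oven_tray between -0.01 and 0.05 m and contact force between canister_2 and oven_tray above 0.932 N)) and ((x of canister_3 in the frame of case between -0.072 and 0.072 m and y of canister_3 in the frame of case between -0.102 and 0.102 m and z of canister_3 in the frame of case between -0.01 and 0.05 m and contact force between canister_3 and case between 0.4 and 1.03 N) or (x of canister_3 in the frame of oven_tray between -0.073 and 0.073 m and y of canister_3 in the frame of oven_tray between -0.103 and 0.103 m and z of canister_3 in the frame of oven_tray between -0.01 and 0.05 m and contact force between canister_3 and oven_tray above 0.932 N)) and ((x of canister_4 in the frame of case between -0.072 and 0.072 m and y of canister_4 in the frame of case between -0.102 and 0.102 m and z of canister_4 in the frame of case between -0.01 and 0.05 m and contact force between canister_4 and case between 0.4 and 1.03 N) or (x of canister_4 in the frame of oven_tray between -0.073 and 0.073 m and y of canister_4 in the frame of oven_tray between -0.103 and 0.103 m and z of canister_4 in the frame of oven_tray between -0.01 and 0.05 m and contact force between canister_4 and oven_tray above 0.932 N)) and value of joint lid below 0.04 rad and value of joint hasp below 0.1 rad and linear speed of each of canister_1, canister_2, canister_3, canister_4 below 0.02 m/s); the robot touches nothing.
It fails at once if the vial, clamp boss, beaker or flask is moved more than 40 mm, or one of the glasses is tipped over (distance of any of vial, bosshead, beaker, flask from where it was at the start of the episode above 0.04 m or angle between any of vial, beaker, flask's own z axis and vertical above 0.6 rad).
Of canister_1, canister_2, canister_3, canister_4 only 2 to 4 are there at a start; the rules pass over those that are not, and their reading is None.
At some moment in a run one of canister_1, canister_2, canister_3, canister_4 may be knocked a few centimetres aside while the robot is not near it.
Once in a run the grip may slacken for a moment while it holds something.
It also fails if it takes over 210 s, if anything falls off the work surface, if the arm or the gripper's body presses on something with over 40 N, if the wrist force passes 120 N, or if a joint passes its speed limit or range.

## Working session

There is one attempt and no reset: what is moved stays moved. The work goes in short steps, Python scripts to look and compute and a shell command to move; the robot and the scene stay as the last step left them, time stands still between calls to the robot, and variables do not carry over. Pictures are saved under pics/ and viewed, at most 14 in all, crops included, and the job is handed in when it is done.

```bash
ls; mkdir -p pics
cat > h.py <<'E'
import numpy as np, cv2
from workcell import r, viewer
from scipy.spatial.transform import Rotation as R
def rot(q): return R.from_quat([q[1],q[2],q[3],q[0]]).as_matrix()
def cam(n,obs=None):
    c=viewer.get_calibration(n); K=np.array(c['mtx'],float); D=np.array(c['dist_coeffs'],float)
    if 'mount' in c:
        o=obs or r.get_obs(); T=np.eye(4); T[:3,:3]=rot(o['tool_rot']); T[:3,3]=o['position']
        T=T@np.array(c['mount']); return K,D,T[:3,:3],T[:3,3]
    Rm=cv2.Rodrigues(np.array(c['rvec'],float))[0]; t=np.array(c['tvec'],float).ravel()
    return K,D,Rm.T,-Rm.T@t
def plane(C,uv,z):
    K,D,Rw,p=C; n=cv2.undistortPoints(np.array(uv,float).reshape(-1,1,2),K,D).reshape(-1,2)
    d=np.c_[n,np.ones(len(n))]@Rw.T; return p+d*((z-p[2])/d[:,2])[:,None]
def cloud(C,dep):
    h,w=dep.shape; u,v=np.meshgrid(np.arange(w),np.arange(h)); K,D,Rw,p=C
    n=cv2.undistortPoints(np.stack([u,v],-1).reshape(-1,1,2).astype(float),K,D).reshape(h,w,2)
    P=np.dstack([n,np.ones((h,w))])*dep[...,None]; return P@Rw.T+p
def shot(n,name=None):
    o=r.get_obs(); im,d=viewer.capture(n); C=cam(n,o)
    if name: cv2.imwrite('pics/'+name+'.png',im); np.save('pics/'+name+'.npy',d)
    return im,d,C
E
python3 - <<'E'
from h import *
o=r.get_obs(); print(o)
for n in('scene','top'):
    im,d,C=shot(n,n+'0'); print(n,C[3],C[2][:,2])
E
```

```text
pics
{'time': 0.0, 'joint_positions': array([-1.41151706e+00,  2.07452963e-01,  1.54298428e+00,  1.36047148e-05,
        1.39347401e+00, -1.50524475e-01]), 'joint_velocities': array([ 0.00012017, -0.0017731 ,  0.00057139, -0.0003906 ,  0.00192545,
        0.00094818]), 'tau': array([ 4.43922809e-04, -3.83031464e+01, -2.91596872e+01, -3.14134877e-05,
        1.03407216e-02,  1.28090903e-05]), 'position': array([ 0.17514649, -0.54679153,  0.19549274]), 'tool_rot': array([-1.15931882e-03,  9.88026198e-01,  1.54281848e-01,  1.61953378e-06]), 'contact_force': array([ 0.48965555, -0.47621408, -1.40689505]), 'torque': array([-0.03442379,  0.02251885,  0.03667329]), 'gripper_force': 0.0, 'finger_gap': 0.08531978171680406}
scene [1.00165683 0.47592135 0.78955002] [-0.50762254 -0.45345153 -0.73259884]
top [0.36919137 0.03538347 1.02205319] [ 0.15323293 -0.01400547 -0.98809084]
```

View pics/top0.png

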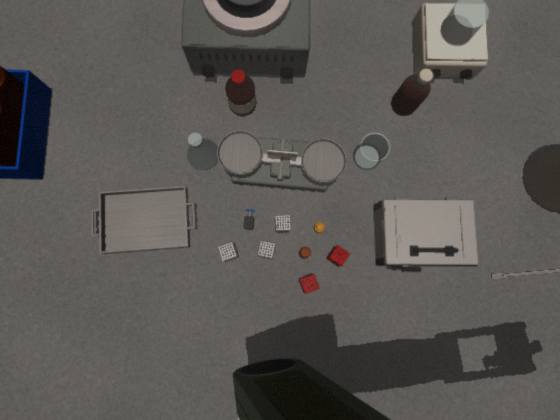

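View pics/scene0.png

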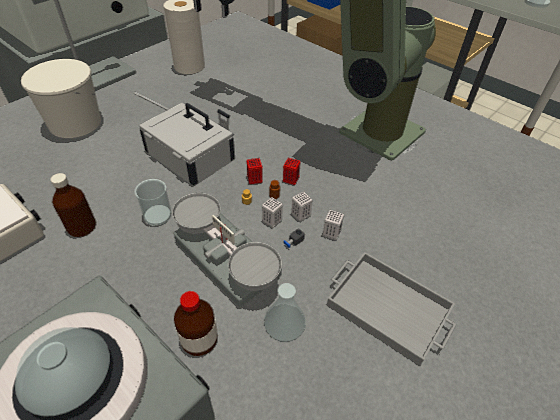

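Three white perforated canisters at top px (283,223), (227,252), (267,249). The two red cans at (340,256) and (309,284) are look-alikes to leave. The brass weight is at (319,227) and the vial at (305,252). The case is on the right (its handle at 435,250) and the tray on the left.

Run:
```python
from h import *
im=cv2.imread('pics/top0.png'); d=np.load('pics/top0.npy'); C=cam('top'); P=cloud(C,d)
hsv=cv2.cvtColor(im,cv2.COLOR_BGR2HSV)
def box(c,s,z,f):
    u,v=c; m=np.zeros(im.shape[:2],np.uint8); m[v-s:v+s,u-s:u+s]=255
    k=(f&(m>0)).astype(np.uint8)
    k=cv2.morphologyEx(k,cv2.MORPH_CLOSE,np.ones((3,3)))
    ct=max(cv2.findContours(k,cv2.RETR_EXTERNAL,cv2.CHAIN_APPROX_NONE)[0],key=cv2.contourArea)
    W=plane(C,ct.reshape(-1,2),z)[:,:2].astype(np.float32)
    print(c,'z',np.round(np.percentile(P[k>0][:,2],[10,50,90]),3),cv2.minAreaRect(W))
for c in[(283,223),(227,252),(267,249)]: box(c,16,.06,(P[...,2]>.045))
box((319,227),9,.036,(hsv[...,1]>110)&(P[...,2]>.02))
box((305,252),9,.046,(hsv[...,1]>110)&(P[...,2]>.02))
box((249,219),14,.02,(P[...,2]>.012))
box((367,156),22,.09,P[...,2]>.03)
box((202,150),26,.1,P[...,2]>.03)
box((340,256),16,.06,(P[...,2]>.045));box((309,284),16,.06,(P[...,2]>.045))
box((240,153),28,.087,abs(P[...,2]-.083)<.009);box((322,161),28,.087,abs(P[...,2]-.083)<.009)
box((145,220),50,.028,abs(P[...,2]-.028)<.008)
box((145,220),40,.004,abs(P[...,2]-.004)<.008)
box((429,232),58,.092,abs(P[...,2]-.092)<.008)
box((429,240),55,.13,P[...,2]>.108)
for a in [(410,250),(433,250),(455,250),(420,240),(450,207),(390,262),(386,235)]: print(a,P[a[1],a[0]].round(3))
c=im[180:290,360:500]; cv2.imwrite('pics/c1.png',cv2.resize(c,None,fx=5,fy=5,interpolation=cv2.INTER_CUBIC))
```

```text
(283, 223) z [0.057 0.06  0.063] ((0.49282604455947876, 0.007401353679597378), (0.03598914295434952, 0.035776156932115555), 1.0235915184020996)
(227, 252) z [0.058 0.061 0.063] ((0.42520225048065186, 0.13754341006278992), (0.040995046496391296, 0.03654244542121887), 17.73291015625)
(267, 249) z [0.058 0.061 0.063] ((0.42978808283805847, 0.04579394310712814), (0.03607184812426567, 0.035911113023757935), 79.6768798828125)
(319, 227) z [0.021 0.032 0.038] ((0.4876615107059479, -0.08244850486516953), (0.020896725356578827, 0.023247411474585533), 34.59856033325195)
(305, 252) z [0.032 0.045 0.048] ((0.42452794313430786, -0.04653229936957359), (0.023800529539585114, 0.02633209526538849), 0.986459493637085)
(249, 219) z [0.015 0.023 0.026] ((0.505195140838623, 0.09181581437587738), (0.05002856254577637, 0.024730291217565536), 1.0737383365631104)
(367, 156) z [0.037 0.068 0.089] ((0.6665036082267761, -0.20102983713150024), (0.07861945778131485, 0.07967028021812439), 1.084375023841858)
(202, 150) z [0.037 0.081 0.121] ((0.6516430974006653, 0.18605612218379974), (0.0894276350736618, 0.09177038
[... 694 characters left out ...]
0.24013178050518036), 5.44636869430542)
(145, 220) z [0.    0.004 0.007] ((0.5024740695953369, 0.3519294857978821), (0.20575715601444244, 0.19788794219493866), 2.914170980453491)
(429, 232) z [0.09  0.093 0.095] ((0.47285035252571106, -0.3287351131439209), (0.16369611024856567, 0.21420253813266754), 1.0598177909851074)
(429, 240) z [0.127 0.131 1.022] ((0.4282766878604889, -0.3261936604976654), (0.010896623134613037, 0.09413426369428635), 1.1011987924575806)
(410, 250) [ 0.431 -0.282  0.095]
(433, 250) [ 0.429 -0.32   0.133]
(455, 250) [ 0.43  -0.367  0.133]
(420, 240) [ 0.454 -0.305  0.097]
(450, 207) [ 0.532 -0.379  0.092]
(390, 262) [ 0.403 -0.237  0.092]
(386, 235) [ 0.464 -0.23   0.09 ]
```

View pics/c1.png

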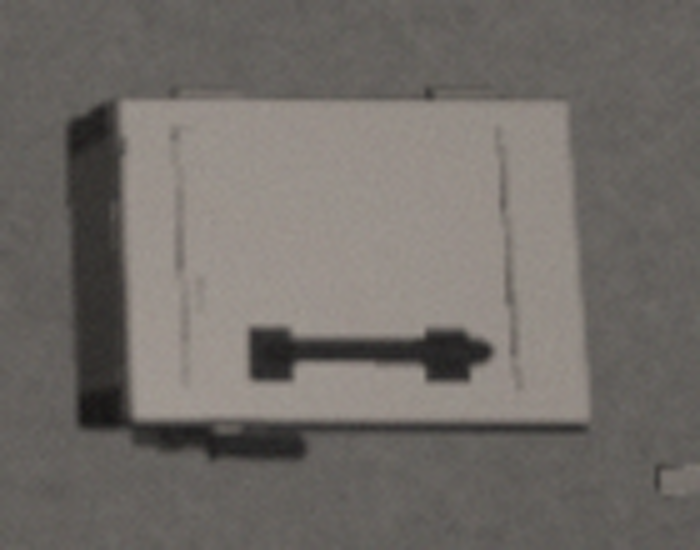

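The crop shows the hasp grip at px about (411,268), front-left of the case. The handle bar lies between its two posts at px (414..449, 250). I'm moving above the hasp with the closing line along world x.

```bash
python3 -m inch '{"slide":[[0,0,-60],[285,-203,-70],[285,-203,-70],[285,-203,-70],[285,-203,-70],[285,-203,-70],[285,-203,-70],[285,-203,-70],[285,-203,-70],[285,-203,-70],[285,-203,-70],[285,-203,-70]],"delta_rot":[[0,0,-8],[0,0,-16],[0,0,-24],[0,0,-32],[0,0,-40],[0,0,-48],[0,0,-56],[0,0,-64],[0,0,-72],[0,0,-72],[0,0,-72],[0,0,-72]],"gripper":[0.5,0.5,0.5,0.5,0.5,0.5,0.5,0.5,0.5,0.5,0.5,0.5]}' 30
python3 - <<'E'
from h import *
print(plane(cam('top'),[(402,268),(411,268),(421,268)],.124).round(3))
o=r.get_obs();print(rot(o['tool_rot']).round(3),o['position'],o['finger_gap'])
im,d,C=shot('wrist','w1'); P=cloud(C,d)
print(C[3])
for v in range(20,420,40): print([tuple((P[v,u]*1000).astype(int)) for u in range(20,560,60)])
E
```

```text
time: 1.3
position: [0.3842, -0.2681, 0.2663]
tool_rot: [-0.0, 0.71, 0.704, -0.0]
contact_force: [-0.1, -0.5, -0.0]
finger_gap: 0.0424
gripper_force: 0.0
[[ 0.389 -0.254  0.124]
 [ 0.389 -0.273  0.124]
 [ 0.39  -0.295  0.124]]
[[ 0.008  1.    -0.001]
 [ 1.    -0.008  0.   ]
 [ 0.    -0.001 -1.   ]] [ 0.38416975 -0.26811068  0.26633194] 0.04241762877667296
[ 0.38418084 -0.18617142  0.44355629]
[(np.int64(66), np.int64(-81), np.int64(11)), (np.int64(136), np.int64(-82), np.int64(0)), (np.int64(213), np.int64(-84), np.int64(0)), (np.int64(288), np.int64(-86), np.int64(1)), (np.int64(361), np.int64(-87), np.int64(1)), (np.int64(435), np.int64(-88), np.int64(0)), (np.int64(509), np.int64(-87), np.int64(0)), (np.int64(579), np.int64(-89), np.int64(10)), (np.int64(611), np.int64(-103), np.int64(80))]
[(np.int64(46), np.int64(-125), np.int64(-1)), (np.int64(128), np.int64(-128), np.int64(0)), (np.int64(207), np.int64(-130), np.int64(1)), (np.int64(284), np.int64(-132), np.int64(0)), (np.int64(360), np.int64(-133), np.int64(-1)), (np.int64(429), np.int64(-140), np.int64(57)), (np.int64(513), 
[... 2776 characters left out ...]
1), np.int64(-250), np.int64(368)), (np.int64(349), np.int64(-565), np.int64(0)), (np.int64(450), np.int64(-566), np.int64(0)), (np.int64(417), np.int64(-261), np.int64(355)), (np.int64(433), np.int64(-254), np.int64(364)), (np.int64(764), np.int64(-574), np.int64(0))]
[(np.int64(-99), np.int64(-662), np.int64(0)), (np.int64(330), np.int64(-255), np.int64(378)), (np.int64(336), np.int64(-273), np.int64(360)), (np.int64(364), np.int64(-250), np.int64(382)), (np.int64(378), np.int64(-257), np.int64(375)), (np.int64(394), np.int64(-256), np.int64(376)), (np.int64(408), np.int64(-250), np.int64(383)), (np.int64(438), np.int64(-274), np.int64(360)), (np.int64(442), np.int64(-255), np.int64(379))]
```

View pics/w1.png

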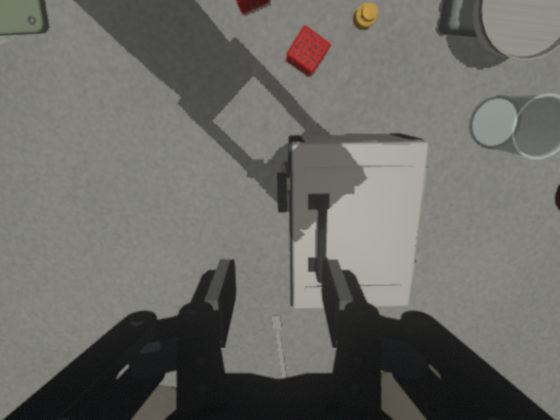

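The wrist view, with image right = +x and up = +y, shows the hasp grip at (282,192), left of the lid's front edge. The handle bar is at (320,235). Next I'm measuring both, with their extents.

Run:
```python
from h import *
d=np.load('pics/w1.npy'); P=cloud(cam('wrist'),d)
def q(n,m):
    Q=P[m]; print(n,len(Q),Q.min(0).round(3),np.median(Q,0).round(3),Q.max(0).round(3))
B=np.zeros(d.shape,bool); B[165:220,270:291]=1; q('hasp',B&(P[...,2]>.1))
B[:]=0; B[190:260,305:335]=1; m=B&(P[...,2]>.115)&(P[...,2]<.145); q('handle',m)
for y0 in (-.3,-.33,-.35): q('h',m&(abs(P[...,1]-y0)<.004))
B[:]=0; B[130:312,285:430]=1; m=B&(abs(P[...,2]-.092)<.006); q('lid',m)
print(cv2.minAreaRect(P[m][:,:2].astype(np.float32)))
```

```text
hasp 397 [ 0.382 -0.293  0.101] [ 0.387 -0.27   0.129] [ 0.392 -0.186  0.444]
handle 529 [ 0.423 -0.348  0.115] [ 0.428 -0.314  0.131] [ 0.434 -0.287  0.134]
h 70 [ 0.424 -0.304  0.128] [ 0.428 -0.3    0.132] [ 0.433 -0.296  0.134]
h 67 [ 0.424 -0.334  0.126] [ 0.428 -0.33   0.132] [ 0.433 -0.326  0.134]
h 4 [ 0.424 -0.348  0.129] [ 0.425 -0.346  0.13 ] [ 0.43  -0.346  0.132]
lid 18598 [ 0.393 -0.438  0.086] [ 0.479 -0.307  0.092] [ 0.553 -0.226  0.098]
((0.47338956594467163, -0.3313225507736206), (0.15931695699691772, 0.2104817032814026), 1.1618516445159912)
```

```bash
python3 -m inch '{"slide":[[0,2,50],[-1,2,100],[-1,2,130],[-1,2,147],[-1,2,147],[-1,2,147],[-1,2,147],[-1,2,147],[-1,2,147]],"delta_rot":[[0,0,0],[0,0,0],[0,0,0],[0,0,0],[0,0,0],[0,0,0],[0,0,0],[0,0,0],[0,0,0]],"gripper":[0.5,0.5,0.5,0.5,0.5,0.8,0.8,0.8,0.8]}' 20
python3 -m inch '{"slide":[[0,-8,0],[0,-16,1],[0,-24,3],[0,-32,6],[0,-38,10],[0,-45,14],[0,-52,19],[0,-58,24],[0,-58,24],[0,-58,24]],"delta_rot":[[0,0,0],[0,0,0],[0,0,0],[0,0,0],[0,0,0],[0,0,0],[0,0,0],[0,0,0],[0,0,0],[0,0,0]],"gripper":[0.8,0.8,0.8,0.8,0.8,0.8,0.8,0.8,0.8,0.8]}'
python3 - <<'E'
from h import *
im,d,C=shot('top'); P=cloud(C,d)
m=np.zeros(d.shape,bool); m[240:300,390:430]=1
cv2.imwrite('pics/t1.png',cv2.resize(im[200:320,350:500],None,fx=5,fy=5))
E
```

```text
time: 2.25
position: [0.3875, -0.2692, 0.121]
tool_rot: [0.001, 0.709, 0.705, 0.0]
contact_force: [0.8, -0.8, -0.9]
finger_gap: 0.0172
gripper_force: 0.0
time: 3.25
position: [0.3288, -0.2682, 0.0956]
tool_rot: [-0.0, 0.709, 0.705, 0.0]
contact_force: [0.1, 0.6, 1.0]
finger_gap: 0.017
gripper_force: 0.0
```

```bash
python3 -m inch '{"slide":[[0,0,-40],[0,0,-85],[-30,30,-85],[-62,65,-85],[-62,100,-85],[-62,100,-85],[-62,100,-85]],"delta_rot":[[0,0,0],[0,0,0],[0,0,0],[0,0,0],[0,0,0],[0,0,0],[0,0,0]],"gripper":[0.5,0.5,0.5,0.5,0.5,0.5,0.5]}'
python3 - <<'E'
from h import *
im,d,C=shot('wrist','w2'); P=cloud(C,d); print(r.get_obs()['position'])
m=(P[...,0]>.3)&(P[...,0]<.395)&(abs(P[...,1]+.27)<.03)&(P[...,2]>.075)&(P[...,2]<.14)
print(m.sum(), np.median(P[m],0),P[m].min(0),P[m].max(0))
E
```

```text
time: 4.0
position: [0.4288, -0.3303, 0.1803]
tool_rot: [-0.001, 0.708, 0.706, -0.0]
contact_force: [-0.9, -0.3, -0.1]
finger_gap: 0.0429
gripper_force: 0.0
[ 0.42812988 -0.33007444  0.18026864]
1249 [ 0.38923234 -0.27203705  0.12802919] [ 0.38077544 -0.29951355  0.07566141] [ 0.39499829 -0.24026368  0.1320445 ]
```

The hasp hasn't moved; the fingertips rode over the bar. I'll retry 10 mm deeper.

```bash
python3 -m inch '{"slide":[[30,-20,0],[61,-41,0],[61,-41,30],[61,-41,60],[61,-41,71],[61,-41,71],[61,-41,71],[61,-41,71],[61,-41,71]],"delta_rot":[[0,0,0],[0,0,0],[0,0,0],[0,0,0],[0,0,0],[0,0,0],[0,0,0],[0,0,0],[0,0,0]],"gripper":[0.5,0.5,0.5,0.5,0.5,0.75,0.75,0.75,0.75]}' 20
python3 -m inch '{"slide":[[0,-6,0],[0,-12,0],[0,-18,0],[0,-24,1],[0,-30,2],[0,-36,4],[0,-42,6],[0,-48,8],[0,-54,10],[0,-60,12],[0,-60,12]],"delta_rot":[[0,0,0],[0,0,0],[0,0,0],[0,0,0],[0,0,0],[0,0,0],[0,0,0],[0,0,0],[0,0,0],[0,0,0],[0,0,0]],"gripper":[0.75,0.75,0.75,0.75,0.75,0.75,0.75,0.75,0.75,0.75,0.75]}'
python3 -m inch '{"slide":[[0,0,-40],[0,0,-80],[-30,30,-80],[-62,65,-75],[-62,101,-75],[-62,101,-75],[-62,101,-75]],"delta_rot":[[0,0,0],[0,0,0],[0,0,0],[0,0,0],[0,0,0],[0,0,0],[0,0,0]],"gripper":[0.5,0.5,0.5,0.5,0.5,0.5,0.5]}'
python3 - <<'E'
from h import *
im,d,C=shot('wrist','w3'); P=cloud(C,d); print(r.get_obs()['position'])
m=(P[...,0]>.3)&(P[...,0]<.392)&(abs(P[...,1]+.27)<.03)&(P[...,2]>.03)&(P[...,2]<.14)
print(m.sum(), np.median(P[m],0),P[m].min(0),P[m].max(0))
E
```

```text
time: 4.95
position: [0.3887, -0.2704, 0.1111]
tool_rot: [0.001, 0.709, 0.706, -0.0]
contact_force: [0.3, -0.9, -0.5]
finger_gap: 0.0216
gripper_force: 0.0
time: 6.05
position: [0.3269, -0.2687, 0.0972]
tool_rot: [-0.001, 0.709, 0.705, 0.0]
contact_force: [-0.4, -0.1, -0.7]
finger_gap: 0.0217
gripper_force: 0.0
time: 6.75
position: [0.4287, -0.3313, 0.1721]
tool_rot: [-0.001, 0.708, 0.706, -0.0]
contact_force: [0.1, 0.1, -0.6]
finger_gap: 0.0425
gripper_force: 0.0
[ 0.42806983 -0.33105535  0.17213497]
1331 [ 0.38915539 -0.27217311  0.12823091] [ 0.38124705 -0.29295618  0.04544795] [ 0.39194881 -0.253254    0.13193436]
```

Run:
```python
from h import *
im,d,C=shot('scene','s1'); 
cv2.imwrite('pics/s1c.png',cv2.resize(im[70:220,110:270],None,fx=5,fy=4))
```

```text
(no output)
```

View pics/s1c.png

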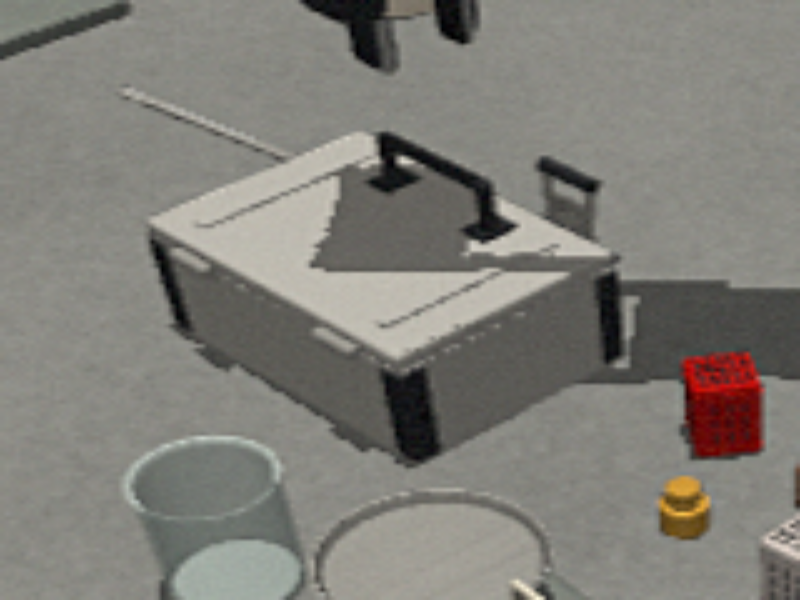

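The hasp, crop (570,180), is still upright, with its plate under the bar. This time I'll grip the bar itself and use the finger gap as proof.

```bash
python3 -m inch '{"slide":[[30,-20,0],[61,-40,0],[61,-40,30],[61,-40,60],[61,-40,66],[61,-40,66],[61,-40,66],[61,-40,66],[61,-40,66],[61,-40,66],[61,-40,66],[61,-40,66]],"delta_rot":[[0,0,0],[0,0,0],[0,0,0],[0,0,0],[0,0,0],[0,0,0],[0,0,0],[0,0,0],[0,0,0],[0,0,0],[0,0,0],[0,0,0]],"gripper":[0.5,0.5,0.5,0.5,0.5,1,1,1,1,1,1,1]}' 20
```

```text
time: 8.05
position: [0.3889, -0.2705, 0.1068]
tool_rot: [0.0, 0.709, 0.706, -0.0]
contact_force: [-0.2, -0.5, 0.0]
finger_gap: 0.0002
gripper_force: 0.0
```

Run:
```python
from h import *
im,d,C=shot('scene','s2'); P=cloud(C,d)
cv2.imwrite('pics/s2c.png',cv2.resize(im[20:220,110:310],None,fx=4,fy=3))
im,d,C=shot('top','t2');P=cloud(C,d)
B=np.zeros(d.shape,bool);B[255:285,395:430]=1
for v in range(256,284,3): print([tuple((P[v,u]*1000).astype(int).tolist()) for u in range(400,428,5)])
```

```text
[(416, -258, 95), (417, -271, 91), (417, -282, 93), (412, -257, 195), (407, -236, 280), (406, -235, 308)]
[(409, -259, 92), (410, -270, 93), (410, -282, 93), (405, -252, 209), (402, -234, 285), (401, -232, 314)]
[(403, -259, 92), (403, -270, 93), (401, -262, 151), (399, -252, 209), (396, -232, 290), (395, -232, 314)]
[(396, -261, 86), (396, -271, 89), (394, -258, 160), (394, -257, 193), (391, -232, 290), (390, -231, 315)]
[(389, -254, 107), (389, -257, 132), (388, -258, 161), (388, -261, 180), (385, -231, 292), (382, -183, 442)]
[(384, -287, 2), (383, -270, 91), (382, -261, 149), (382, -257, 191), (380, -233, 286), (378, -178, 454)]
[(376, -287, 0), (377, -301, -2), (376, -262, 147), (376, -256, 193), (375, -233, 283), (374, -175, 462)]
[(369, -286, 2), (369, -300, -2), (370, -312, 0), (370, -324, 1), (369, -170, 457), (370, -171, 474)]
[(362, -287, 0), (362, -301, -4), (362, -311, 1), (364, -256, 194), (365, -166, 466), (366, -166, 486)]
[(354, -287, 0), (355, -299, 0), (355, -313, -3), (361, -162, 459), (362, -162, 478), (362, -163, 494)]
```

View pics/s2c.png

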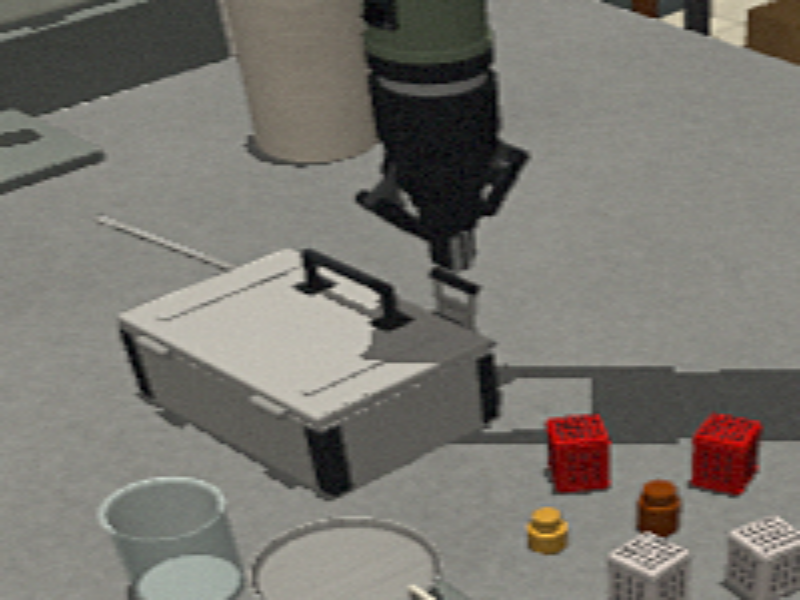

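Run:
```python
from h import *
im,d,C=shot('wrist','w4'); o=r.get_obs(); P=cloud(C,d)
T=(P-o['position'])@rot(o['tool_rot'])
m=(abs(T[...,0])<.03)&(abs(T[...,1])<.05)&(T[...,2]>-.07)&(T[...,2]<.03)
for a,b in [(-70,-60),(-60,-50),(-50,-40),(-40,-30),(-30,-20),(-20,-10),(-10,0),(0,10),(10,20)]:
    k=m&(T[...,2]*1000>a)&(T[...,2]*1000<=b); 
    if k.any(): v,u=np.where(k); print(a,k.sum(),(T[k].min(0)*1000).round(),(T[k].max(0)*1000).round(),u.min(),u.max(),v.min(),v.max())
cv2.imwrite('pics/w4c.png',cv2.resize(im[100:420,150:450],None,fx=2,fy=1.8))
```

```text
-70 742 [  7. -14. -70.] [ 13.  13. -60.] 245 312 280 300
-60 735 [  7. -15. -60.] [ 13.  13. -50.] 247 310 268 290
-50 550 [  7. -14. -50.] [ 13.  13. -40.] 249 308 258 277
-40 34 [ 11.  -7. -40.] [ 12.   6. -38.] 265 292 258 259
-30 734 [-29.  -7. -27.] [ 18.  44. -20.] 267 358 232 309
-20 272 [-29.  -8. -20.] [ 18.  44. -10.] 266 357 226 306
-10 203 [-23.  -4. -10.] [17. 44. -0.] 273 353 220 287
0 167 [-27.  -3.   0.] [17. 44. 10.] 274 350 216 277
10 5478 [-30.  -8.  10.] [30. 50. 20.] 267 360 192 280
```

View pics/w4c.png

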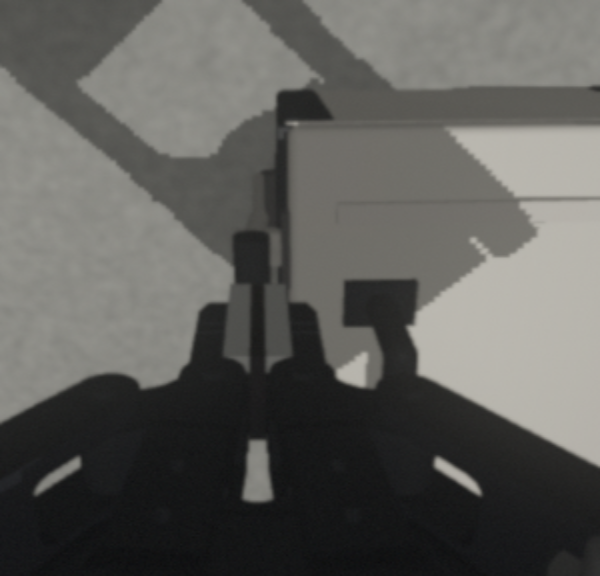

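In the wrist view the fingertips end at about v=284, above the bar. By depth they sit roughly 38 mm above the reported TCP, so the tip offset isn't what I assumed. I'll open and step down while watching the force.

```bash
python3 -m inch '{"slide":[[0,0,-10],[0,0,-10],[0,0,-10],[0,0,-4],[0,0,4],[0,0,10],[0,0,14],[0,0,14]],"delta_rot":[[0,0,0],[0,0,0],[0,0,0],[0,0,0],[0,0,0],[0,0,0],[0,0,0],[0,0,0]],"gripper":[0.5,0.5,0.5,0.5,0.5,0.5,0.5,0.5]}' 20
python3 -m inch '{"slide":[[0,0,4],[0,0,8],[0,0,12],[0,0,12],[0,0,12],[0,0,12],[0,0,12],[0,0,12]],"delta_rot":[[0,0,0],[0,0,0],[0,0,0],[0,0,0],[0,0,0],[0,0,0],[0,0,0],[0,0,0]],"gripper":[0.5,0.5,0.5,1,1,1,1,1]}' 20
```

```text
time: 9.0
position: [0.3881, -0.2697, 0.0915]
tool_rot: [-0.001, 0.709, 0.706, 0.0]
contact_force: [-1.3, -0.1, 0.4]
finger_gap: 0.0423
gripper_force: 0.0
time: 9.8
position: [0.3875, -0.2703, 0.0806]
tool_rot: [-0.001, 0.708, 0.706, -0.001]
contact_force: [-5.0, -1.3, 3.4]
finger_gap: 0.0085
gripper_force: 21.4
```

Gripped: the gap is 8.5 mm with force. So the real fingertip sits about 37 mm above the reported TCP. Swinging the hasp now.

```bash
python3 -m inch '{"slide":[[0,-7,0],[0,-14,1],[0,-21,3],[0,-27,5],[0,-34,8],[0,-40,11],[0,-46,15],[0,-51,19],[0,-51,19],[0,-51,19]],"delta_rot":[[0,0,0],[0,0,0],[0,0,0],[0,0,0],[0,0,0],[0,0,0],[0,0,0],[0,0,0],[0,0,0],[0,0,0]],"gripper":[1,1,1,1,1,1,1,1,1,1]}' 20
python3 -m inch '{"slide":[[0,0,0],[0,0,0],[0,0,0],[0,0,-40],[0,0,-80],[-30,30,-80],[-62,65,-80],[-62,94,-80],[-62,94,-80],[-62,94,-80]],"delta_rot":[[0,0,0],[0,0,0],[0,0,0],[0,0,0],[0,0,0],[0,0,0],[0,0,0],[0,0,0],[0,0,0],[0,0,0]],"gripper":[0.5,0.5,0.5,0.5,0.5,0.5,0.5,0.5,0.5,0.5]}'
python3 - <<'E'
from h import *
im,d,C=shot('wrist','w5'); o=r.get_obs();P=cloud(C,d); print(o['position'])
m=(P[...,0]>.3)&(P[...,0]<.392)&(abs(P[...,1]+.27)<.03)&(P[...,2]>.03)&(P[...,2]<.14)
print(m.sum(), np.median(P[m],0),P[m].min(0),P[m].max(0))
T=(P-o['position'])@rot(o['tool_rot'])
m=(abs(T[...,0])<.03)&(abs(T[...,1])<.05)&(T[...,2]>-.11)&(T[...,2]<.03)
h,b=np.histogram(T[m][:,2]*1000,bins=range(-110,31,4)); print(list(zip(b.tolist(),h.tolist())))
E
```

```text
time: 10.8
position: [0.3386, -0.271, 0.0617]
tool_rot: [0.002, 0.709, 0.705, 0.0]
contact_force: [6.6, -2.9, -7.2]
finger_gap: 0.0088
gripper_force: 19.5
time: 11.8
position: [0.431, -0.3321, 0.1412]
tool_rot: [-0.001, 0.708, 0.706, -0.0]
contact_force: [-0.3, 0.2, -0.2]
finger_gap: 0.0431
gripper_force: 0.0
[ 0.43055053 -0.33187691  0.14111089]
3345 [ 0.35487246 -0.27202219  0.08943759] [ 0.33277631 -0.29408727  0.04561807] [ 0.39199666 -0.25350647  0.11004648]
[(-110, 3042), (-106, 1855), (-102, 1401), (-98, 1473), (-94, 4083), (-90, 1822), (-86, 1093), (-82, 654), (-78, 554), (-74, 625), (-70, 455), (-66, 476), (-62, 433), (-58, 401), (-54, 404), (-50, 334), (-46, 270), (-42, 166), (-38, 19), (-34, 0), (-30, 0), (-26, 0), (-22, 0), (-18, 0), (-14, 0), (-10, 0), (-6, 0), (-2, 0), (2, 0), (6, 891), (10, 464), (14, 2), (18, 0), (22, 0), (26, 0)]
```

```bash
python3 -m inch '{"slide":[[0,-2,25],[0,-2,45],[0,-2,58],[0,-2,66],[0,-2,66],[0,-2,66],[0,-2,66],[0,-2,66],[0,-2,66],[0,-2,66]],"delta_rot":[[0,0,0],[0,0,0],[0,0,0],[0,0,0],[0,0,0],[0,0,0],[0,0,0],[0,0,0],[0,0,0],[0,0,0]],"gripper":[0.5,0.5,0.5,0.5,0.5,1,1,1,1,1]}' 30
```

```text
time: 12.85
position: [0.4299, -0.3333, 0.0768]
tool_rot: [0.001, 0.709, 0.706, -0.0]
contact_force: [-2.1, 0.1, 5.4]
finger_gap: 0.0086
gripper_force: 29.5
```

```bash
python3 -m inch '{"slide":[[0,4,-10],[0,10,-20],[0,16,-29],[0,23,-38],[0,31,-46],[0,40,-54],[0,49,-60],[0,58,-66],[0,58,-66]],"delta_rot":[[0,0,0],[0,0,0],[0,0,0],[0,0,0],[0,0,0],[0,0,0],[0,0,0],[0,0,0],[0,0,0]],"gripper":[1,1,1,1,1,1,1,1,1]}' 30
```

```text
time: 13.75
position: [0.4858, -0.3325, 0.1446]
tool_rot: [-0.002, 0.708, 0.706, -0.002]
contact_force: [-9.6, 2.7, 14.0]
finger_gap: 0.0085
gripper_force: 30.1
```

```bash
python3 -m inch '{"slide":[[0,9,-8],[0,19,-13],[0,30,-16],[0,41,-19],[0,53,-20],[0,64,-20],[0,76,-19],[0,87,-17],[0,98,-14],[0,106,-11],[0,106,-11]],"delta_rot":[[0,0,0],[0,0,0],[0,0,0],[0,0,0],[0,0,0],[0,0,0],[0,0,0],[0,0,0],[0,0,0],[0,0,0],[0,0,0]],"gripper":[1,1,1,1,1,1,1,1,1,1,1]}' 30
```

```text
time: 14.85
position: [0.5959, -0.331, 0.153]
tool_rot: [-0.0, 0.708, 0.706, 0.002]
contact_force: [2.1, 6.6, 2.1]
finger_gap: 0.0083
gripper_force: 30.9
```

```bash
python3 -m inch '{"slide":[[0,0,0],[0,0,0],[0,0,-40],[0,0,-80],[50,0,-100],[100,0,-100],[145,-20,-100],[190,-50,-90],[220,-85,-60],[249,-108,-20],[249,-108,10],[249,-108,10]],"delta_rot":[[0,0,0],[0,0,0],[0,0,0],[0,0,0],[0,0,0],[0,0,0],[0,0,0],[0,0,0],[0,0,0],[0,0,0],[0,0,0],[0,0,0]],"gripper":[0.7,0.7,0.7,0.7,0.5,0.5,0.5,0.5,0.5,0.5,0.5,0.5]}' 30
python3 - <<'E'
from h import *
im,d,C=shot('wrist','w6'); o=r.get_obs();P=cloud(C,d); print(o['position'])
hsv=cv2.cvtColor(im,cv2.COLOR_BGR2HSV)
m=(hsv[...,0]>15)&(hsv[...,0]<32)&(hsv[...,1]>110)&(abs(P[...,0]-.488)<.06)&(abs(P[...,1]+.08)<.06)
ct=max(cv2.findContours(m.astype(np.uint8),0,2)[0],key=cv2.contourArea); (u,v),rr=cv2.minEnclosingCircle(ct)
print(u,v,rr,cv2.contourArea(ct),P[m].min(0),np.median(P[m],0),P[m].max(0)); k=m&(P[...,2]>.031); print('knob',P[k].mean(0),k.sum())
im,d,C=shot('top','t3');P=cloud(C,d)
for a in [(240,153),(322,161)]: print(P[a[1]-3:a[1]+3,a[0]-3:a[0]+3,2].mean())
# lid height
B=P[150:280,380:500]; k=(B[...,2]>.18)&(B[...,2]<.26); print('lid',k.sum(),B[k].min(0),np.median(B[k],0),B[k].max(0))
E
```

```text
time: 16.05
position: [0.4796, -0.0811, 0.1367]
tool_rot: [-0.006, 0.708, 0.706, -0.003]
contact_force: [-1.1, -0.5, -0.8]
finger_gap: 0.0425
gripper_force: 0.0
[ 0.48361722 -0.08307204  0.14035382]
289.5 197.6724090576172 14.748993873596191 569.5 [ 0.47563007 -0.09639381  0.00481035] [ 0.48725586 -0.08159313  0.02319499] [ 0.49956018 -0.072961    0.03706018]
knob [ 0.48780431 -0.08512228  0.03505858] 289
0.08087837903539
0.2990143036718833
lid 1213 [ 0.54498064 -0.43047068  0.1801979 ] [ 0.55057537 -0.33349481  0.21536574] [ 0.59985484 -0.24651035  0.25130301]
```

```bash
python3 -m inch '{"slide":[[-2,1,40],[-2,1,80],[-2,1,120],[-2,1,150],[-2,1,165],[-2,1,165],[-2,1,165]],"delta_rot":[[0,0,0],[0,0,0],[0,0,0],[0,0,0],[0,0,0],[0,0,0],[0,0,0]],"gripper":[0.5,0.5,0.5,0.5,0.5,0.5,0.5]}' 30
```

```text
time: 16.85
position: [0.4911, -0.0879, -0.0202]
tool_rot: [0.002, 0.709, 0.705, 0.001]
contact_force: [1.1, -0.2, -0.4]
finger_gap: 0.0426
gripper_force: 0.0
```

```bash
python3 -m inch '{"slide":[[3,-3,5],[3,-3,10],[3,-3,10],[3,-3,10],[3,-3,10],[3,-3,10],[3,-3,10],[3,-3,10],[3,-3,10]],"delta_rot":[[0,0,0],[0,0,0],[0,0,0],[0,0,0],[0,0,0],[0,0,0],[0,0,0],[0,0,0],[0,0,0]],"gripper":[0.5,0.5,0.5,1,1,1,1,1,1]}' 30
```

```text
time: 17.75
position: [0.4853, -0.083, -0.0318]
tool_rot: [0.0, 0.709, 0.706, 0.0]
contact_force: [-0.1, 1.8, 6.4]
finger_gap: 0.0249
gripper_force: 29.9
```

```bash
python3 -m inch '{"slide":[[0,0,-45],[0,0,-90],[0,0,-135],[33,30,-160],[66,58,-160],[99,86,-160],[132,115,-160],[165,143,-160],[197,172,-160],[197,172,-160],[197,172,-160],[197,172,-160]],"delta_rot":[[0,0,0],[0,0,0],[0,0,0],[0,0,0],[0,0,0],[0,0,0],[0,0,0],[0,0,0],[0,0,0],[0,0,0],[0,0,0],[0,0,0]],"gripper":[1,1,1,1,1,1,1,1,1,1,1,1]}' 40
```

```text
time: 18.95
position: [0.6561, 0.1126, 0.1265]
tool_rot: [-0.001, 0.709, 0.705, -0.001]
contact_force: [0.4, 0.1, -1.7]
finger_gap: 0.0244
gripper_force: 39.8
```

```bash
python3 -m inch '{"slide":[[0,0,40],[0,0,60],[0,0,70],[0,0,75],[0,0,76],[0,0,76]],"delta_rot":[[0,0,0],[0,0,0],[0,0,0],[0,0,0],[0,0,0],[0,0,0]],"gripper":[1,1,1,1,1,1]}' 40
python3 -m inch '{"slide":[[0,0,0],[0,0,0],[0,0,0],[0,0,-20],[0,0,-60],[0,0,-100],[0,0,-100]],"delta_rot":[[0,0,0],[0,0,0],[0,0,0],[0,0,0],[0,0,0],[0,0,0],[0,0,0]],"gripper":[0.55,0.55,0.55,0.5,0.5,0.5,0.5]}'
python3 - <<'E'
from h import *
im,d,C=shot('top','t4');P=cloud(C,d);hsv=cv2.cvtColor(im,cv2.COLOR_BGR2HSV)
m=(hsv[...,0]>12)&(hsv[...,0]<34)&(hsv[...,1]>100)&(P[...,0]>.55)&(P[...,0]<.72)&(P[...,1]<.2)&(P[...,1]>0); print(m.sum(),P[m].min(0) if m.any() else 0,P[m].max(0) if m.any() else 0)
for c in [(283,223),(227,252),(267,249)]:
    k=np.zeros(d.shape,np.uint8); k[c[1]-20:c[1]+20,c[0]-20:c[0]+20]=1; k=((P[...,2]>.045)&(P[...,2]<.07)&(k>0)).astype(np.uint8)
    ct=max(cv2.findContours(k,0,cv2.CHAIN_APPROX_NONE)[0],key=cv2.contourArea,default=None)
    print(c,None if ct is None else cv2.minAreaRect(plane(C,ct.reshape(-1,2),.06)[:,:2].astype(np.float32)))
im,d,C=shot('scene','s3');P=cloud(C,d)
hsv=cv2.cvtColor(im,cv2.COLOR_BGR2HSV)
m=(hsv[...,0]>12)&(hsv[...,0]<34)&(hsv[...,1]>130)&(P[...,2]<.13)&(P[...,0]>.55)&(P[...,0]<.72); print('scene',m.sum(),P[m].min(0) if m.any() else 0,P[m].max(0) if m.any() else 0)
cv2.imwrite('pics/s3c.png',cv2.resize(im[150:310,160:360],None,fx=4,fy=3.6))
E
```

```text
time: 19.55
position: [0.6585, 0.1131, 0.0532]
tool_rot: [0.001, 0.709, 0.705, 0.001]
contact_force: [-0.9, -0.1, -1.3]
finger_gap: 0.0249
gripper_force: 39.8
time: 20.25
position: [0.6631, 0.1138, 0.1607]
tool_rot: [0.005, 0.709, 0.706, 0.006]
contact_force: [0.8, -0.2, 1.2]
finger_gap: 0.043
gripper_force: 0.0
0 0 0
(283, 223) ((0.49282604455947876, 0.007401353679597378), (0.03598914295434952, 0.035776156932115555), 1.0235915184020996)
(227, 252) None
(267, 249) ((0.42978808283805847, 0.04579394310712814), (0.03607184812426567, 0.035911113023757935), 79.6768798828125)
scene 177 [0.64723405 0.09937997 0.06655049] [0.66919259 0.12370493 0.10546929]
```

View pics/s3c.png

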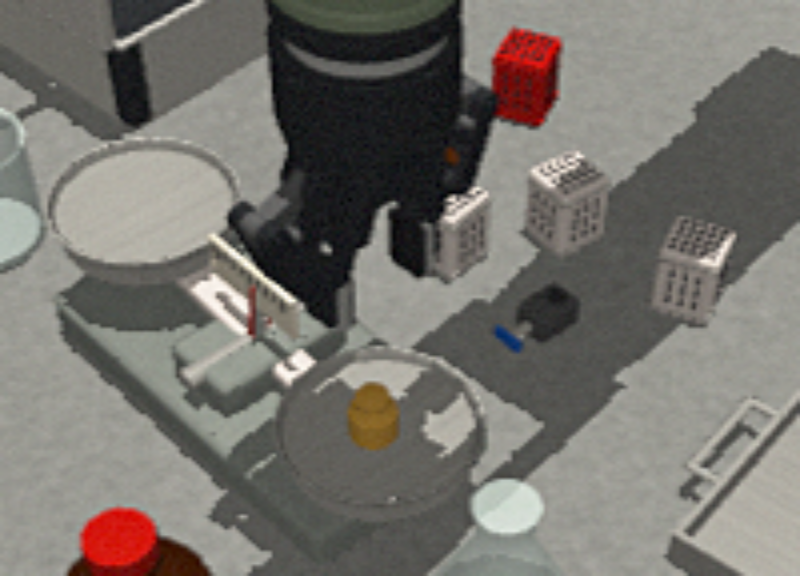

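The weight stands near the middle of the left pan at crop (373,415), with that pan down. Next is canister A at (0.493, 0.007).

```bash
python3 -m inch '{"slide":[[-40,-50,0],[-75,-100,0],[-106,-150,20],[-106,-164,60],[-106,-164,100],[-106,-164,130],[-106,-164,130],[-106,-164,130]],"delta_rot":[[0,0,0],[0,0,0],[0,0,0],[0,0,0],[0,0,0],[0,0,0],[0,0,0],[0,0,0]],"gripper":[0.3,0.3,0.3,0.3,0.3,0.3,0.3,0.3]}' 40
```

```text
time: 21.15
position: [0.492, 0.0083, 0.0208]
tool_rot: [-0.001, 0.709, 0.706, -0.001]
contact_force: [0.9, 0.3, 0.4]
finger_gap: 0.0594
gripper_force: 0.0
```

```bash
python3 -m inch '{"slide":[[0,0,25],[0,0,38],[0,0,38],[0,0,38],[0,0,38],[0,0,38],[0,0,38],[0,0,38]],"delta_rot":[[0,0,0],[0,0,0],[0,0,0],[0,0,0],[0,0,0],[0,0,0],[0,0,0],[0,0,0]],"gripper":[0.3,0.3,0.3,1,1,1,1,1]}' 40
python3 -m inch '{"slide":[[0,0,-45],[0,0,-90],[-20,0,-135],[-45,35,-150],[-70,70,-150],[-94,105,-150],[-94,148,-150],[-94,148,-150],[-94,148,-150],[-94,148,-150]],"delta_rot":[[0,0,0],[0,0,0],[0,0,0],[0,0,0],[0,0,0],[0,0,0],[0,0,0],[0,0,0],[0,0,0],[0,0,0]],"gripper":[1,1,1,1,1,1,1,1,1,1]}' 40
```

```text
time: 21.95
position: [0.4946, 0.008, -0.0149]
tool_rot: [0.001, 0.709, 0.706, 0.001]
contact_force: [0.4, -0.0, 6.5]
finger_gap: 0.0358
gripper_force: 40.5
time: 22.95
position: [0.6391, -0.086, 0.1329]
tool_rot: [-0.001, 0.709, 0.706, -0.001]
contact_force: [0.2, -0.3, -1.0]
finger_gap: 0.0356
gripper_force: 40.3
```

```bash
python3 -m inch '{"slide":[[0,0,25],[0,0,43],[0,0,50],[0,0,53],[0,0,53],[0,0,53],[0,0,53],[0,0,53]],"delta_rot":[[0,0,0],[0,0,0],[0,0,0],[0,0,0],[0,0,0],[0,0,0],[0,0,0],[0,0,0]],"gripper":[1,1,1,1,1,0.45,0.45,0.45]}' 40
python3 -m inch '{"slide":[[0,0,-30],[0,0,-60],[0,0,-60],[0,0,-60],[0,0,-60],[0,0,-60],[0,0,-60],[0,0,-60],[0,0,-60],[0,0,-60],[0,0,-60]],"delta_rot":[[0,0,0],[0,0,0],[0,0,0],[0,0,0],[0,0,0],[0,0,0],[0,0,0],[0,0,0],[0,0,0],[0,0,0],[0,0,0]],"gripper":[0.45,0.45,0.45,0.45,0.45,0.45,0.45,0.45,0.45,0.45,0.45]}'
cat > beam.py <<'E'
import sys
from h import *
im,d,C=shot('scene','b'+sys.argv[1]);P=cloud(C,d)
print(r.get_obs()['time'])
L=np.hypot(P[...,0]-.657,P[...,1]-.114); R_=np.hypot(P[...,0]-.641,P[...,1]+.086)
for n,q in(('L',L),('R',R_)):
    m=(q>.025)&(q<.046)&(P[...,2]>.055)&(P[...,2]<.112); print(n,m.sum(),np.percentile(P[m][:,2],[25,50,75]).round(4))
m=(R_<.03)&(P[...,2]>.112)&(P[...,2]<.18); print('can top',m.sum(),np.percentile(P[m][:,2],[50,95]).round(4), np.median(P[m],0) if m.any() else 0)
cv2.imwrite('pics/b%sc.png'%sys.argv[1],cv2.resize(im[150:300,160:300],None,fx=5,fy=4))
im,d,C=shot('top');P=cloud(C,d); L=np.hypot(P[...,0]-.657,P[...,1]-.114);m=(L>.025)&(L<.046)&(P[...,2]>.055)&(P[...,2]<.112);print('topL',m.sum(),np.median(P[m][:,2]) if m.any() else 0)
k=((P[...,2]>.05)&(P[...,2]<.068)&(P[...,0]<.56)&(P[...,0]>.35)&(P[...,1]>-.02)&(P[...,1]<.2)).astype(np.uint8)
for ct in cv2.findContours(k,0,cv2.CHAIN_APPROX_NONE)[0]:
    if cv2.contourArea(ct)>60: print('can',cv2.minAreaRect(plane(C,ct.reshape(-1,2),.06)[:,:2].astype(np.float32)))
E
python3 beam.py 1
```

```text
time: 23.75
position: [0.6415, -0.0868, 0.0819]
tool_rot: [0.001, 0.709, 0.706, 0.001]
contact_force: [-0.1, -0.7, -0.2]
finger_gap: 0.0471
gripper_force: 0.0
time: 24.85
position: [0.6407, -0.0865, 0.1407]
tool_rot: [0.0, 0.709, 0.706, -0.0]
contact_force: [0.1, -1.1, -0.3]
finger_gap: 0.0472
gripper_force: 0.0
24.9
L 992 [0.0855 0.0866 0.0875]
R 505 [0.0727 0.0737 0.0746]
can top 346 [0.1323 0.1356] [ 0.64243303 -0.08150731  0.13232793]
topL 811 0.08708620819539359
can ((0.42343592643737793, 0.1369996964931488), (0.036619894206523895, 0.03539947792887688), 20.206233978271484)
can ((0.4310334622859955, 0.05261070281267166), (0.022205838933587074, 0.035911183804273605), 79.7021255493164)
```

View pics/b1c.png

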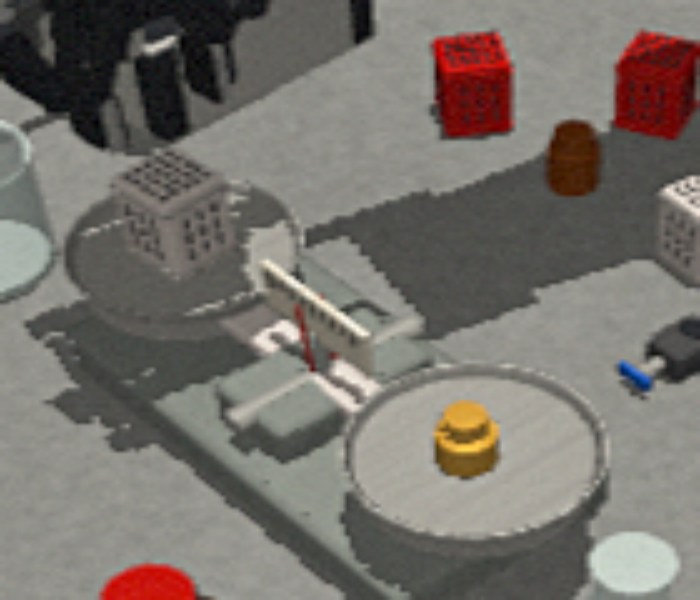

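The image shows the right pan, with the canister at crop (175,210), lower than the left. I'm re-reading to be sure the beam has settled.

```bash
python3 -m inch '{"slide":[[0,0,0],[0,0,0],[0,0,0],[0,0,0],[0,0,0]],"delta_rot":[[0,0,0],[0,0,0],[0,0,0],[0,0,0],[0,0,0]],"gripper":[0.45,0.45,0.45,0.45,0.45]}'; python3 beam.py 2
```

```text
time: 25.45
position: [0.6406, -0.0866, 0.1407]
tool_rot: [-0.0, 0.709, 0.706, -0.0]
contact_force: [0.1, 1.4, -0.9]
finger_gap: 0.047
gripper_force: 0.0
25.5
L 1002 [0.0855 0.0866 0.0875]
R 513 [0.0727 0.0736 0.0745]
can top 348 [0.1322 0.1355] [ 0.64293187 -0.08176948  0.13218918]
topL 811 0.08692835990865233
can ((0.42343592643737793, 0.1369996964931488), (0.036619894206523895, 0.03539947792887688), 20.206233978271484)
can ((0.4310334622859955, 0.05261070281267166), (0.022205838933587074, 0.035911183804273605), 79.7021255493164)
```

Settled with the right pan down about 0.065 rad, so canister A is heavier and goes in the tray.

```bash
python3 -m inch '{"slide":[[0,0,40],[0,0,70],[0,0,82],[0,0,82],[0,0,82],[0,0,82],[0,0,82],[0,0,82],[0,0,82]],"delta_rot":[[0,0,0],[0,0,0],[0,0,0],[0,0,0],[0,0,0],[0,0,0],[0,0,0],[0,0,0],[0,0,0]],"gripper":[0.4,0.4,0.4,0.4,1,1,1,1,1]}' 40
python3 -m inch '{"slide":[[0,0,-40],[0,-10,-80],[25,-35,-115],[60,-70,-115],[100,-100,-115],[140,-120,-115],[190,-130,-115],[240,-140,-115],[290,-140,-115],[340,-140,-115],[390,-140,-115],[430,-140,-115]],"delta_rot":[[0,0,0],[0,0,0],[0,0,0],[0,0,0],[0,0,0],[0,0,0],[0,0,0],[0,0,0],[0,0,0],[0,0,0],[0,0,0],[0,0,0]],"gripper":[1,1,1,1,1,1,1,1,1,1,1,1]}' 40
```

```text
time: 26.45
position: [0.6415, -0.0868, 0.0597]
tool_rot: [0.001, 0.709, 0.706, 0.001]
contact_force: [0.9, -0.8, 1.0]
finger_gap: 0.0358
gripper_force: 42.5
time: 27.65
position: [0.5016, 0.3466, 0.1736]
tool_rot: [-0.0, 0.708, 0.706, 0.0]
contact_force: [1.2, -0.5, -1.3]
finger_gap: 0.0354
gripper_force: 42.5
```

Run:
```python
from h import *
d=np.load('pics/top0.npy'); P=cloud(cam('top'),d)
m=(abs(P[...,2]-.028)<.006)&(P[...,0]>.4)&(P[...,0]<.6)&(P[...,1]>.2)&(P[...,1]<.5)
Q=P[m]; print(len(Q),Q.min(0),Q.max(0))
# far/near walls: x extremes vs y
for y in (.27,.3,.34,.38,.42):
    s=Q[abs(Q[:,1]-y)<.01]; print(y,s[:,0].min().round(3),s[:,0].max().round(3))
for x in (.45,.47,.53,.55):
    s=Q[abs(Q[:,0]-x)<.01]; print(x,s[:,1].min().round(3),s[:,1].max().round(3))
```

```text
847 [0.41524041 0.22030919 0.02200004] [0.58360271 0.47372278 0.03383098]
0.27 0.432 0.584
0.3 0.429 0.581
0.34 0.426 0.577
0.38 0.423 0.574
0.42 0.42 0.571
0.45 0.235 0.466
0.47 0.223 0.47
0.53 0.225 0.471
0.55 0.227 0.459
```

```bash
python3 -m inch '{"slide":[[45,-4,20],[45,-4,65],[45,-4,110],[45,-4,150],[45,-4,172],[45,-4,181],[45,-4,181],[45,-4,181],[45,-4,181],[45,-4,181],[45,-4,181]],"delta_rot":[[0,0,0],[0,0,0],[0,0,0],[0,0,0],[0,0,0],[0,0,0],[0,0,0],[0,0,0],[0,0,0],[0,0,0],[0,0,0]],"gripper":[1,1,1,1,1,1,1,1,0.45,0.45,0.45]}' 40
```

```text
time: 28.75
position: [0.4993, 0.3894, -0.0066]
tool_rot: [0.0, 0.709, 0.706, 0.001]
contact_force: [-0.6, 0.1, 0.1]
finger_gap: 0.0471
gripper_force: 0.0
```

```bash
python3 -m inch '{"slide":[[0,0,-45],[0,0,-90],[-45,-15,-100],[-95,-30,-100],[-145,-45,-100],[-195,-60,-100],[-240,-76,-100],[-252,-76,-70],[-252,-76,-60],[-252,-76,-60]],"delta_rot":[[0,0,0],[0,0,0],[0,0,0],[0,0,-8],[0,0,-16],[0,0,-20],[0,0,-20],[0,0,-20],[0,0,-20],[0,0,-20]],"gripper":[0.45,0.45,0.3,0.3,0.3,0.3,0.3,0.3,0.3,0.3]}' 40
python3 - <<'E'
from h import *
for n in('wrist','top'):
    im,d,C=shot(n);P=cloud(C,d)
    k=((P[...,2]>.05)&(P[...,2]<.07)&(P[...,0]<.56)&(P[...,0]>.35)&(P[...,1]>-.02)&(P[...,1]<.2)).astype(np.uint8)
    for ct in cv2.findContours(k,0,cv2.CHAIN_APPROX_NONE)[0]:
        if cv2.contourArea(ct)>60: print(n,cv2.minAreaRect(plane(C,ct.reshape(-1,2),.06)[:,:2].astype(np.float32)))
    k=(P[...,2]>.05)&(P[...,2]<.075)&(P[...,0]>.43)&(P[...,0]<.57)&(P[...,1]>.25)&(P[...,1]<.46); print('tray',k.sum(),P[k].mean(0) if k.any() else '')
E
```

```text
time: 29.75
position: [0.4202, 0.1373, 0.0515]
tool_rot: [-0.001, 0.576, 0.818, -0.001]
contact_force: [-0.6, 0.4, 1.4]
finger_gap: 0.0598
gripper_force: 0.0
wrist ((0.4276272654533386, 0.049703165888786316), (0.04236094281077385, 0.03781994804739952), 79.72850799560547)
wrist ((0.4213728904724121, 0.138800710439682), (0.03546644374728203, 0.03814049810171127), 19.80470848083496)
tray 0 
top ((0.42978808283805847, 0.04579394310712814), (0.03607184812426567, 0.035911113023757935), 79.6768798828125)
tray 274 [0.49851245 0.38485335 0.06372021]
```

```bash
python3 -m inch '{"slide":[[0,0,35],[0,0,60],[0,0,66],[0,0,66],[0,0,66],[0,0,66],[0,0,66],[0,0,66],[0,0,66]],"delta_rot":[[0,0,0],[0,0,0],[0,0,0],[0,0,0],[0,0,0],[0,0,0],[0,0,0],[0,0,0],[0,0,0]],"gripper":[0.3,0.3,0.3,0.3,1,1,1,1,1]}' 40
python3 -m inch '{"slide":[[0,0,-45],[0,0,-90],[0,0,-135],[-45,20,-150],[-90,40,-150],[-135,60,-150],[-180,80,-150],[-225,100,-150],[-265,115,-150],[-285,129,-150],[-285,129,-150],[-285,129,-150]],"delta_rot":[[0,0,0],[0,0,0],[0,0,0],[0,0,5],[0,0,10],[0,0,15],[0,0,20],[0,0,20],[0,0,20],[0,0,20],[0,0,20],[0,0,20]],"gripper":[1,1,1,1,1,1,1,1,1,1,1,1]}' 40
```

```text
time: 30.75
position: [0.4236, 0.1379, -0.0117]
tool_rot: [0.001, 0.575, 0.818, 0.001]
contact_force: [-0.5, 2.3, 6.4]
finger_gap: 0.036
gripper_force: 40.7
time: 31.95
position: [0.6386, -0.0874, 0.1359]
tool_rot: [-0.001, 0.709, 0.705, -0.0]
contact_force: [0.6, 0.7, -0.8]
finger_gap: 0.0354
gripper_force: 40.6
```

```bash
python3 -m inch '{"slide":[[1,2,25],[1,2,43],[1,2,50],[1,2,53],[1,2,53],[1,2,53],[1,2,53],[1,2,53]],"delta_rot":[[0,0,0],[0,0,0],[0,0,0],[0,0,0],[0,0,0],[0,0,0],[0,0,0],[0,0,0]],"gripper":[1,1,1,1,1,0.45,0.45,0.45]}' 40
python3 -m inch '{"slide":[[0,0,-30],[0,0,-60],[0,0,-60],[0,0,-60],[0,0,-60],[0,0,-60],[0,0,-60],[0,0,-60],[0,0,-60],[0,0,-60],[0,0,-60],[0,0,-60]],"delta_rot":[[0,0,0],[0,0,0],[0,0,0],[0,0,0],[0,0,0],[0,0,0],[0,0,0],[0,0,0],[0,0,0],[0,0,0],[0,0,0],[0,0,0]],"gripper":[0.45,0.45,0.45,0.45,0.45,0.45,0.45,0.45,0.45,0.45,0.45,0.45]}'
python3 beam.py 3
python3 -m inch '{"slide":[[0,0,0],[0,0,0],[0,0,0]],"delta_rot":[[0,0,0],[0,0,0],[0,0,0]],"gripper":[0.45,0.45,0.45]}'; python3 beam.py 4
```

```text
time: 32.75
position: [0.6422, -0.0865, 0.0849]
tool_rot: [0.001, 0.709, 0.706, 0.001]
contact_force: [-0.2, -0.1, -0.3]
finger_gap: 0.0469
gripper_force: 0.0
time: 33.95
position: [0.6414, -0.0862, 0.1438]
tool_rot: [0.0, 0.709, 0.706, 0.0]
contact_force: [-0.5, 0.4, -0.6]
finger_gap: 0.0471
gripper_force: 0.0
34.0
L 998 [0.0828 0.0839 0.0848]
R 586 [0.0749 0.0762 0.0771]
can top 363 [0.1345 0.1377] [ 0.64411803 -0.07973935  0.13451011]
topL 801 0.08438779248451111
can ((0.43130820989608765, 0.05311763286590576), (0.021740613505244255, 0.03586885333061218), 77.25324249267578)
time: 34.35
position: [0.6413, -0.0862, 0.1437]
tool_rot: [-0.0, 0.709, 0.706, -0.0]
contact_force: [0.4, -0.1, 0.0]
finger_gap: 0.0469
gripper_force: 0.0
34.4
L 1003 [0.0828 0.0839 0.0849]
R 582 [0.0746 0.076  0.0772]
can top 355 [0.1344 0.1379] [ 0.64416987 -0.08018213  0.134405  ]
topL 805 0.08433514784676321
can ((0.4310750365257263, 0.05283965542912483), (0.021740451455116272, 0.035911183804273605), 79.70211791992188)
```

Run:
```python
from h import *
for n,c in(('scene0','scene'),('top0','top')):
    P=cloud(cam(c),np.load('pics/%s.npy'%n))
    for x,y in((.657,.114),(.641,-.086)):
        q=np.hypot(P[...,0]-x,P[...,1]-y); m=(q>.025)&(q<.046)&(P[...,2]>.055)&(P[...,2]<.112); print(n,m.sum(),np.percentile(P[m][:,2],[25,50,75]).round(4))
```

```text
scene0 1056 [0.081  0.0819 0.0829]
scene0 759 [0.0768 0.078  0.079 ]
top0 796 [0.0809 0.0821 0.0832]
top0 793 [0.0776 0.0789 0.0798]
```

Corrected for the empty-pan baseline, canister A was about +4.5 g and B about +2 g. B is heavier, so it goes in the tray too.

```bash
python3 -m inch '{"slide":[[0,0,40],[0,0,70],[0,0,80],[0,0,80],[0,0,80],[0,0,80],[0,0,80],[0,0,80],[0,0,80]],"delta_rot":[[0,0,0],[0,0,0],[0,0,0],[0,0,0],[0,0,0],[0,0,0],[0,0,0],[0,0,0],[0,0,0]],"gripper":[0.4,0.4,0.4,0.4,1,1,1,1,1]}' 40
python3 -m inch '{"slide":[[0,0,-40],[0,-10,-80],[25,-35,-112],[60,-70,-112],[100,-100,-112],[140,-120,-112],[190,-130,-112],[240,-138,-112],[290,-138,-112],[340,-138,-112],[390,-138,-112],[416,-138,-112]],"delta_rot":[[0,0,0],[0,0,0],[0,0,0],[0,0,0],[0,0,0],[0,0,0],[0,0,0],[0,0,0],[0,0,0],[0,0,0],[0,0,0],[0,0,0]],"gripper":[1,1,1,1,1,1,1,1,1,1,1,1]}' 40
```

```text
time: 35.35
position: [0.6421, -0.0864, 0.0647]
tool_rot: [0.001, 0.709, 0.706, 0.001]
contact_force: [0.4, 1.1, 0.1]
finger_gap: 0.0352
gripper_force: 43.1
time: 36.55
position: [0.504, 0.3341, 0.1756]
tool_rot: [-0.001, 0.708, 0.707, 0.0]
contact_force: [0.2, -0.4, -1.4]
finger_gap: 0.0352
gripper_force: 42.9
```

```bash
python3 -m inch '{"slide":[[0,0,30],[0,0,75],[0,0,120],[0,0,155],[0,0,174],[0,0,181],[0,0,181],[0,0,181],[0,0,181],[0,0,181],[0,0,181]],"delta_rot":[[0,0,0],[0,0,0],[0,0,0],[0,0,0],[0,0,0],[0,0,0],[0,0,0],[0,0,0],[0,0,0],[0,0,0],[0,0,0]],"gripper":[1,1,1,1,1,1,1,1,0.45,0.45,0.45]}' 40
```

```text
time: 37.65
position: [0.5056, 0.3306, -0.0048]
tool_rot: [0.0, 0.709, 0.706, 0.001]
contact_force: [0.4, -0.2, 0.0]
finger_gap: 0.0468
gripper_force: 0.0
```

```bash
python3 -m inch '{"slide":[[0,0,-45],[0,0,-90],[-45,-15,-100],[-90,-30,-100],[-140,-45,-100],[-185,-60,-100],[-235,-75,-100],[-284,-75,-90],[-284,-75,-60],[-284,-75,-60],[-284,-75,-60]],"delta_rot":[[0,0,0],[0,0,0],[0,0,0],[0,0,4],[0,0,8],[0,0,10],[0,0,10],[0,0,10],[0,0,10],[0,0,10],[0,0,10]],"gripper":[0.45,0.45,0.3,0.3,0.3,0.3,0.3,0.3,0.3,0.3,0.3]}' 40
python3 - <<'E'
from h import *
for n in('wrist','top'):
    im,d,C=shot(n);P=cloud(C,d)
    k=((P[...,2]>.05)&(P[...,2]<.07)&(P[...,0]<.56)&(P[...,0]>.35)&(P[...,1]>-.02)&(P[...,1]<.2)).astype(np.uint8)
    for ct in cv2.findContours(k,0,cv2.CHAIN_APPROX_NONE)[0]:
        if cv2.contourArea(ct)>60: print(n,cv2.minAreaRect(plane(C,ct.reshape(-1,2),.06)[:,:2].astype(np.float32)))
    k=((P[...,2]>.05)&(P[...,2]<.075)&(P[...,0]>.43)&(P[...,0]<.57)&(P[...,1]>.25)&(P[...,1]<.46)).astype(np.uint8)
    for ct in cv2.findContours(k,0,cv2.CHAIN_APPROX_NONE)[0]:
        if cv2.contourArea(ct)>60: print(n,'tray',cv2.minAreaRect(plane(C,ct.reshape(-1,2),.064)[:,:2].astype(np.float32)))
E
```

```text
time: 38.75
position: [0.4284, 0.0469, 0.0547]
tool_rot: [-0.001, 0.768, 0.641, -0.0]
contact_force: [-0.2, 0.1, 0.0]
finger_gap: 0.0594
gripper_force: 0.0
wrist ((0.42914050817489624, 0.04683401435613632), (0.03811972960829735, 0.03554179519414902), 79.78273010253906)
top tray ((0.4984597861766815, 0.384270578622818), (0.042727500200271606, 0.03605975955724716), 86.57675170898438)
top tray ((0.5055805444717407, 0.3270827829837799), (0.03576166555285454, 0.038231074810028076), 1.0901533365249634)
```

```bash
python3 -m inch '{"slide":[[0,0,35],[0,0,60],[0,0,69],[0,0,69],[0,0,69],[0,0,69],[0,0,69],[0,0,69],[0,0,69]],"delta_rot":[[0,0,0],[0,0,0],[0,0,0],[0,0,0],[0,0,0],[0,0,0],[0,0,0],[0,0,0],[0,0,0]],"gripper":[0.3,0.3,0.3,0.3,1,1,1,1,1]}' 40
python3 -m inch '{"slide":[[0,0,-45],[0,0,-90],[0,0,-135],[-30,30,-150],[-60,70,-150],[-80,110,-150],[-91,150,-150],[-91,190,-150],[-91,225,-150],[-91,231,-150],[-91,231,-150],[-91,231,-150]],"delta_rot":[[0,0,0],[0,0,0],[0,0,0],[0,0,-4],[0,0,-8],[0,0,-10],[0,0,-10],[0,0,-10],[0,0,-10],[0,0,-10],[0,0,-10],[0,0,-10]],"gripper":[1,1,1,1,1,1,1,1,1,1,1,1]}' 40
```

```text
time: 39.75
position: [0.4308, 0.0468, -0.0127]
tool_rot: [0.001, 0.768, 0.641, 0.001]
contact_force: [0.5, 1.6, 6.2]
finger_gap: 0.0357
gripper_force: 40.8
time: 40.95
position: [0.6385, -0.0835, 0.1351]
tool_rot: [-0.001, 0.709, 0.706, -0.001]
contact_force: [-0.9, 0.1, -1.4]
finger_gap: 0.036
gripper_force: 40.8
```

```bash
python3 -m inch '{"slide":[[-1,2,25],[-1,2,43],[-1,2,50],[-1,2,53],[-1,2,53],[-1,2,53],[-1,2,53],[-1,2,53]],"delta_rot":[[0,0,0],[0,0,0],[0,0,0],[0,0,0],[0,0,0],[0,0,0],[0,0,0],[0,0,0]],"gripper":[1,1,1,1,1,0.45,0.45,0.45]}' 40
python3 -m inch '{"slide":[[0,0,-30],[0,0,-60],[0,0,-60],[0,0,-60],[0,0,-60],[0,0,-60],[0,0,-60],[0,0,-60],[0,0,-60],[0,0,-60],[0,0,-60],[0,0,-60]],"delta_rot":[[0,0,0],[0,0,0],[0,0,0],[0,0,0],[0,0,0],[0,0,0],[0,0,0],[0,0,0],[0,0,0],[0,0,0],[0,0,0],[0,0,0]],"gripper":[0.45,0.45,0.45,0.45,0.45,0.45,0.45,0.45,0.45,0.45,0.45,0.45]}'
python3 beam.py 5
python3 -m inch '{"slide":[[0,0,0],[0,0,0],[0,0,0]],"delta_rot":[[0,0,0],[0,0,0],[0,0,0]],"gripper":[0.45,0.45,0.45]}'; python3 beam.py 6
```

```text
time: 41.75
position: [0.6429, -0.0852, 0.084]
tool_rot: [0.001, 0.709, 0.706, 0.001]
contact_force: [0.8, -1.5, 1.0]
finger_gap: 0.0468
gripper_force: 0.0
time: 42.95
position: [0.6421, -0.085, 0.1427]
tool_rot: [0.0, 0.709, 0.706, 0.0]
contact_force: [0.7, -0.4, -0.4]
finger_gap: 0.0469
gripper_force: 0.0
43.0
L 1007 [0.093  0.0941 0.095 ]
R 479 [0.0653 0.0663 0.0671]
can top 283 [0.1252 0.1278] [ 0.64282897 -0.08104457  0.12519483]
topL 818 0.09457226301796362
time: 43.35
position: [0.642, -0.0849, 0.1427]
tool_rot: [0.0, 0.709, 0.706, 0.0]
contact_force: [0.5, 0.1, 0.1]
finger_gap: 0.0471
gripper_force: 0.0
43.4
L 1010 [0.093  0.0941 0.0949]
R 476 [0.0654 0.0663 0.0671]
can top 287 [0.1252 0.1277] [ 0.64289003 -0.08173396  0.12518935]
topL 814 0.09459458167611118
```

Clearly heavier, about +12 g, so this one goes in the tray as well.

```bash
python3 -m inch '{"slide":[[0,0,40],[0,0,75],[0,0,88],[0,0,88],[0,0,88],[0,0,88],[0,0,88],[0,0,88],[0,0,88]],"delta_rot":[[0,0,0],[0,0,0],[0,0,0],[0,0,0],[0,0,0],[0,0,0],[0,0,0],[0,0,0],[0,0,0]],"gripper":[0.4,0.4,0.4,0.4,1,1,1,1,1]}' 40
python3 -m inch '{"slide":[[0,0,-40],[0,-10,-85],[25,-35,-121],[60,-70,-121],[100,-100,-121],[140,-120,-121],[190,-130,-121],[240,-136,-121],[290,-136,-121],[335,-136,-121],[360,-136,-121],[360,-136,-121]],"delta_rot":[[0,0,0],[0,0,0],[0,0,0],[0,0,0],[0,0,0],[0,0,0],[0,0,0],[0,0,0],[0,0,0],[0,0,0],[0,0,0],[0,0,0]],"gripper":[1,1,1,1,1,1,1,1,1,1,1,1]}' 40
```

```text
time: 44.35
position: [0.6434, -0.0853, 0.0563]
tool_rot: [0.001, 0.709, 0.706, 0.001]
contact_force: [1.0, -0.7, 3.1]
finger_gap: 0.035
gripper_force: 43.8
time: 45.55
position: [0.5065, 0.2791, 0.1754]
tool_rot: [-0.001, 0.707, 0.707, 0.0]
contact_force: [1.5, -0.3, -2.1]
finger_gap: 0.0356
gripper_force: 43.3
```

```bash
python3 -m inch '{"slide":[[-2,0,30],[-2,0,75],[-2,0,120],[-2,0,155],[-2,0,174],[-2,0,181],[-2,0,181],[-2,0,181],[-2,0,181],[-2,0,181],[-2,0,181]],"delta_rot":[[0,0,0],[0,0,0],[0,0,0],[0,0,0],[0,0,0],[0,0,0],[0,0,0],[0,0,0],[0,0,0],[0,0,0],[0,0,0]],"gripper":[1,1,1,1,1,1,1,1,0.45,0.45,0.45]}' 40
python3 -m inch '{"slide":[[0,0,-45],[0,0,-90],[0,0,-135],[-45,0,-180],[-95,0,-220],[-145,20,-240],[-195,30,-240],[-245,40,-240],[-295,50,-240],[-345,60,-240]],"delta_rot":[[0,0,0],[0,0,0],[0,0,0],[0,0,0],[0,0,0],[0,0,0],[0,0,0],[0,0,0],[0,0,0],[0,0,0]],"gripper":[0.45,0.45,0.45,0.45,0.45,0.45,0.45,0.45,0.45,0.45]}' 40
python3 - <<'E'
from h import *
im,d,C=shot('top','t9');P=cloud(C,d)
k=((P[...,2]>.05)&(P[...,2]<.075)&(P[...,0]>.43)&(P[...,0]<.57)&(P[...,1]>.23)&(P[...,1]<.46)).astype(np.uint8)
for ct in cv2.findContours(k,0,cv2.CHAIN_APPROX_NONE)[0]:
    if cv2.contourArea(ct)>60: print('tray',cv2.minAreaRect(plane(C,ct.reshape(-1,2),.064)[:,:2].astype(np.float32)))
im,d,C=shot('wrist');P=cloud(C,d)
im,d,C=shot('scene','s9');P=cloud(C,d)
k=(P[...,2]>.13)&(P[...,2]<.25)&(P[...,0]>.5)&(P[...,0]<.66)&(P[...,1]>-.44)&(P[...,1]<-.22)
print('lid',k.sum(),P[k].min(0).round(3),np.median(P[k],0).round(3),P[k].max(0).round(3))
for z in(.14,.18,.22): s=P[k&(abs(P[...,2]-z)<.01)]; print(z,np.percentile(s[:,0],[2,50,98]).round(3) if len(s) else 0)
E
```

```text
time: 46.65
position: [0.508, 0.2737, -0.0049]
tool_rot: [0.0, 0.709, 0.706, 0.0]
contact_force: [-0.4, 0.4, 0.4]
finger_gap: 0.0471
gripper_force: 0.0
time: 47.65
position: [0.5598, -0.0399, 0.2352]
tool_rot: [0.001, 0.709, 0.706, 0.001]
contact_force: [0.2, 1.1, -0.7]
finger_gap: 0.047
gripper_force: 0.0
tray ((0.49977821111679077, 0.3844679594039917), (0.03558279946446419, 0.04200750216841698), 0.9948191046714783)
tray ((0.5068504810333252, 0.2689213156700134), (0.03654341399669647, 0.0375518798828125), 2.9881272315979004)
tray ((0.5055805444717407, 0.3270827829837799), (0.03576166555285454, 0.038231074810028076), 1.0901533365249634)
lid 2074 [ 0.543 -0.436  0.13 ] [ 0.556 -0.306  0.201] [ 0.598 -0.222  0.25 ]
0.14 [0.548 0.557 0.56 ]
0.18 [0.547 0.557 0.559]
0.22 [0.547 0.555 0.559]
```

View pics/s9.png

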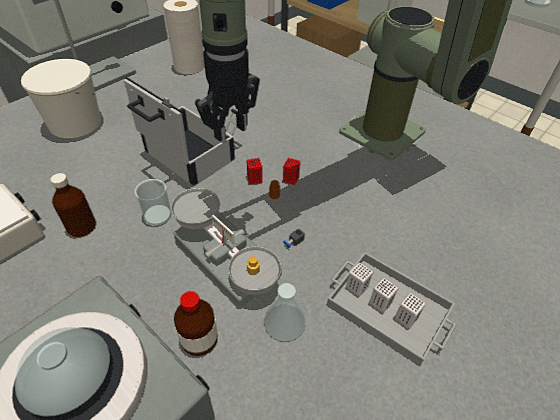

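All three canisters stand in the tray at (360,280), (385,293) and (410,310). The weight is on the left pan and the lid is upright. No other white canister is in view. Now I'm regripping the handle behind the lid.

```bash
python3 -m inch '{"slide":[[-40,0,-25],[-90,5,-25],[-140,10,-25],[-190,20,-25],[-240,28,-25],[-260,28,-25],[-260,28,-25],[-260,28,-25],[-260,28,-25]],"delta_rot":[[0,0,0],[0,0,0],[0,0,0],[0,0,0],[0,0,0],[0,0,0],[0,0,0],[0,0,0],[0,0,0]],"gripper":[0.7,0.7,0.7,0.7,0.7,0.7,0.7,0.7,0.7]}' 30
python3 - <<'E'
from h import *
im,d,C=shot('wrist','w9');P=cloud(C,d)
k=(P[...,0]>.568)&(P[...,0]<.64)&(P[...,1]>-.36)&(P[...,1]<-.24)&(P[...,2]>.17)&(P[...,2]<.24)
print(r.get_obs()['position'],k.sum(),P[k].min(0).round(3),np.median(P[k],0).round(3),P[k].max(0).round(3))
k&=(P[...,1]<-.295)
print(np.percentile(P[k],[3,50,97],axis=0).round(3) if k.any() else 0)
E
```

```text
time: 48.7
position: [0.5866, -0.2957, 0.2594]
tool_rot: [-0.0, 0.708, 0.706, 0.0]
contact_force: [-0.5, -0.0, 0.5]
finger_gap: 0.026
gripper_force: 0.0
[ 0.58664242 -0.29572453  0.25959394] 1396 [ 0.568 -0.36   0.2  ] [ 0.591 -0.308  0.206] [ 0.598 -0.285  0.208]
[[ 0.588 -0.358  0.203]
 [ 0.593 -0.326  0.206]
 [ 0.597 -0.296  0.207]]
```

```bash
python3 -m inch '{"slide":[[-35,6,0],[-35,6,0],[-35,6,40],[-35,6,75],[-35,6,98],[-35,6,107],[-35,6,107],[-35,6,107],[-35,6,107],[-35,6,107],[-35,6,107]],"delta_rot":[[0,0,0],[0,0,0],[0,0,0],[0,0,0],[0,0,0],[0,0,0],[0,0,0],[0,0,0],[0,0,0],[0,0,0],[0,0,0]],"gripper":[0.7,0.7,0.7,0.7,0.7,0.7,0.7,1,1,1,1]}' 30
```

```text
time: 49.85
position: [0.5937, -0.3319, 0.1539]
tool_rot: [0.001, 0.708, 0.706, 0.001]
contact_force: [2.4, 3.4, 5.3]
finger_gap: 0.0086
gripper_force: 29.4
```

```bash
python3 -m inch '{"slide":[[0,-8,-3],[0,-19,-6],[0,-30,-8],[0,-42,-9],[0,-53,-9],[0,-65,-8],[0,-76,-5],[0,-87,-2],[0,-97,3],[0,-106,8],[0,-106,8]],"delta_rot":[[0,0,0],[0,0,0],[0,0,0],[0,0,0],[0,0,0],[0,0,0],[0,0,0],[0,0,0],[0,0,0],[0,0,0],[0,0,0]],"gripper":[1,1,1,1,1,1,1,1,1,1,1]}' 30
```

```text
time: 50.95
position: [0.4827, -0.3335, 0.1431]
tool_rot: [-0.002, 0.709, 0.705, -0.002]
contact_force: [-4.4, -3.6, 1.8]
finger_gap: 0.0088
gripper_force: 30.8
```

```bash
python3 -m inch '{"slide":[[0,-9,6],[0,-18,13],[0,-26,21],[0,-33,29],[0,-40,38],[0,-45,47],[0,-50,56],[0,-54,66],[0,-54,68],[0,-54,68]],"delta_rot":[[0,0,0],[0,0,0],[0,0,0],[0,0,0],[0,0,0],[0,0,0],[0,0,0],[0,0,0],[0,0,0],[0,0,0]],"gripper":[1,1,1,1,1,1,1,1,1,1]}' 30
```

```text
time: 51.95
position: [0.4298, -0.3342, 0.0767]
tool_rot: [-0.001, 0.709, 0.706, -0.003]
contact_force: [-7.5, -4.1, 8.5]
finger_gap: 0.0084
gripper_force: 33.5
```

```bash
python3 -m inch '{"slide":[[0,0,3],[0,0,3],[0,0,0],[0,0,0],[0,0,-40],[0,0,-75],[20,-30,-75],[40,-60,-75],[63,-96,-75],[63,-96,-75],[63,-96,-75]],"delta_rot":[[0,0,0],[0,0,0],[0,0,0],[0,0,0],[0,0,0],[0,0,0],[0,0,0],[0,0,0],[0,0,0],[0,0,0],[0,0,0]],"gripper":[1,1,0.5,0.5,0.5,0.5,0.5,0.5,0.5,0.5,0.5]}' 30
python3 - <<'E'
from h import *
im,d,C=shot('wrist','w10');P=cloud(C,d);print(r.get_obs()['position'])
q=lambda n,k:print(n,k.sum(),np.percentile(P[k],[3,50,97],axis=0).round(3).tolist() if k.any() else 0)
q('hasp',(P[...,0]>.3)&(P[...,0]<.36)&(abs(P[...,1]+.265)<.03)&(P[...,2]>.085)&(P[...,2]<.13))
for x in(.41,.45,.5,.54): q('lid%.2f'%x,(abs(P[...,0]-x)<.008)&(P[...,1]>-.25)&(P[...,1]<-.235)&(P[...,2]>.06)&(P[...,2]<.125))
q('bar',(P[...,0]>.41)&(P[...,0]<.45)&(P[...,1]>-.33)&(P[...,1]<-.295)&(P[...,2]>.115)&(P[...,2]<.15))
E
```

```text
time: 53.05
position: [0.3354, -0.2675, 0.1499]
tool_rot: [-0.001, 0.709, 0.705, 0.0]
contact_force: [0.8, -0.7, -0.1]
finger_gap: 0.0423
gripper_force: 0.0
[ 0.336497   -0.26869911  0.15070003]
hasp 1262 [[0.333, -0.292, 0.086], [0.341, -0.272, 0.105], [0.357, -0.254, 0.108]]
lid0.41 416 [[0.403, -0.25, 0.091], [0.41, -0.242, 0.092], [0.418, -0.235, 0.094]]
lid0.45 401 [[0.443, -0.25, 0.091], [0.45, -0.243, 0.092], [0.457, -0.236, 0.094]]
lid0.50 381 [[0.493, -0.25, 0.091], [0.5, -0.243, 0.092], [0.507, -0.236, 0.094]]
lid0.54 322 [[0.533, -0.25, 0.091], [0.539, -0.243, 0.092], [0.546, -0.236, 0.093]]
bar 579 [[0.424, -0.327, 0.127], [0.426, -0.311, 0.131], [0.432, -0.296, 0.133]]
```

```bash
python3 -m inch '{"slide":[[-2,1,40],[-2,1,70],[-2,1,86],[-2,1,86],[-2,1,86],[-2,1,86],[-2,1,86],[-2,1,86],[-2,1,86]],"delta_rot":[[0,0,0],[0,0,0],[0,0,0],[0,0,0],[0,0,0],[0,0,0],[0,0,0],[0,0,0],[0,0,0]],"gripper":[0.5,0.5,0.5,0.5,1,1,1,1,1]}' 20
```

```text
time: 54.0
position: [0.3383, -0.2723, 0.0664]
tool_rot: [0.002, 0.709, 0.706, -0.0]
contact_force: [1.0, -3.0, 1.1]
finger_gap: 0.0087
gripper_force: 21.6
```

```bash
python3 -m inch '{"slide":[[0,6,-4],[0,12,-8],[0,18,-11],[0,25,-14],[0,31,-16],[0,38,-18],[0,44,-19],[0,50,-19],[0,52,-19],[0,52,-19]],"delta_rot":[[0,0,0],[0,0,0],[0,0,0],[0,0,0],[0,0,0],[0,0,0],[0,0,0],[0,0,0],[0,0,0],[0,0,0]],"gripper":[1,1,1,1,1,1,1,1,1,1]}' 20
python3 -m inch '{"slide":[[0,0,0],[0,0,0],[0,0,0],[0,0,-40],[0,0,-80],[0,0,-120],[0,0,-120]],"delta_rot":[[0,0,0],[0,0,0],[0,0,0],[0,0,0],[0,0,0],[0,0,0],[0,0,0]],"gripper":[0.5,0.5,0.5,0.5,0.5,0.5,0.5]}'
python3 - <<'E'
from h import *
im,d,C=shot('wrist','w11');P=cloud(C,d);print(r.get_obs()['position'])
q=lambda n,k:print(n,k.sum(),np.percentile(P[k],[3,50,97],axis=0).round(3).tolist() if k.any() else 0)
q('hasp',(P[...,0]>.3)&(P[...,0]<.4)&(abs(P[...,1]+.265)<.03)&(P[...,2]>.105)&(P[...,2]<.14))
q('lid',(abs(P[...,0]-.41)<.01)&(P[...,1]>-.25)&(P[...,1]<-.235)&(P[...,2]>.06)&(P[...,2]<.125))
P=cloud(cam('wrist'),np.load('pics/w1.npy')) if 0 else P
im,d,C=shot('top','t12');P=cloud(C,d)
L=np.hypot(P[...,0]-.657,P[...,1]-.114); q('weight',(L<.02)&(P[...,2]>.085)&(P[...,2]<.115))
k=((P[...,2]>.05)&(P[...,2]<.075)&(P[...,0]>.43)&(P[...,0]<.57)&(P[...,1]>.23)&(P[...,1]<.46)).astype(np.uint8)
for ct in cv2.findContours(k,0,cv2.CHAIN_APPROX_NONE)[0]:
    if cv2.contourArea(ct)>60: print('tray',cv2.minAreaRect(plane(C,ct.reshape(-1,2),.064)[:,:2].astype(np.float32))[:2])
E
```

```text
time: 55.0
position: [0.3876, -0.2717, 0.0871]
tool_rot: [-0.002, 0.708, 0.706, -0.002]
contact_force: [-10.7, 3.0, 19.3]
finger_gap: 0.0087
gripper_force: 25.2
time: 55.7
position: [0.3928, -0.2743, 0.2107]
tool_rot: [0.006, 0.709, 0.706, 0.0]
contact_force: [0.2, -0.3, 0.3]
finger_gap: 0.0429
gripper_force: 0.0
[ 0.39135159 -0.27290785  0.20763828]
hasp 568 [[0.382, -0.292, 0.124], [0.387, -0.271, 0.129], [0.391, -0.253, 0.131]]
lid 364 [[0.4, -0.25, 0.091], [0.41, -0.242, 0.092], [0.419, -0.235, 0.094]]
weight 91 [[0.647, 0.1, 0.086], [0.656, 0.11, 0.098], [0.666, 0.121, 0.105]]
tray ((0.4982917308807373, 0.3844127953052521), (0.041578564792871475, 0.03722738102078438))
tray ((0.5066445469856262, 0.2693463861942291), (0.03582867234945297, 0.03773156926035881))
tray ((0.5055805444717407, 0.3270827829837799), (0.03576166555285454, 0.038231074810028076))
```

The hasp is back at its starting position, x=0.387 and z=0.129. The lid is flat at 0.092, the weight is on its pan and all three canisters are in the tray. Handing in.

```bash
python3 -c "
from workcell import finish_job; print(finish_job())"
```

```text
the job is handed in; nothing more can be done
None
```

I handed the job in at about 56 s, but it returned no verdict: all three canisters weighed heavier than the brass weight and stand in the oven tray, the weight stays on the left pan, the lid is shut and the hasp is back over its catch.

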